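# Load a vial into the bolted counting chamber

## Robot

A 7-joint arm with a two-finger parallel gripper is mounted at the origin on a cart in front of the work surface, level with it; the furniture and walls round the work are solid. World frame = base frame: x ahead of the robot, y to its left, z up, the work surface at z = 0. Lengths are in mm, angles in rad, forces in N, time in s.
With the tool pointing down it reaches from about 400 to 875 mm from the base axis. Payload 19.3 kg.
Tool frame: the origin (TCP) lies at the very end of the fingers, on their centre line; the grasp point (between the pads) lies 19 mm behind it (grip_point_offset is the z of the grasp point in the tool frame, in mm); z points along the fingers, x is the direction in which the jaws open and shut, and the axes are right-handed (so a half turn about z gives the same grasp; the last joint's range is limited). The gripper opens to 85 mm and grips with 20 to 120 N. Pads are 22 mm wide; open, the fingers measure 114 mm over their backs; the gripper's body (76 mm by 85 mm) begins 54 mm behind the grasp point. The pads swing forward as they close: fully open they stand 13 mm farther back than shut.
Start: joints at [-1.394, 0.521, -0.036, 1.599, 0.021, 1.021, -0.113], TCP at [152.708, 606.048, 231.291] pointing down, gripper open.
Joint ranges: [-2.91, 2.91], [-0.3, 2.13], [-1.5, 1.42], [0.17, 2.43], [-1.26, 4.41], [0.16, 1.93], [-2.52, 2.52]. Speed limits (rad/s): [1.89, 1.89, 2.39, 2.39, 3.01, 3.01, 3.01].

## Interface

Orientations are given as a 3x3 rotation matrix whose columns are the frame's x, y, z axes.
In Python, from workcell import movep, movel, goto_joints, open_gripper, clamp, wait, inverse_kinematics, read_state, camera, PlanningError, finish_job, grip_point_offset gives the robot as it stands. Calls block until the motion is done:
- movep(position, orientation): joint-space move of the TCP to a pose.
- movel(position, frame=None, max_speed=150, guard=None): straight line of the TCP; frame=None keeps the orientation; max_speed is the mean speed in mm/s. With guard (N) it stops when the force on the tool has changed by that much, and returns True; else False.
- goto_joints(angles): joint-space move.
- open_gripper() and clamp(): open the fingers fully, or close them until they stop; the grip force is fixed at half the most.
- wait(seconds).
- inverse_kinematics(position, orientation): joint angles nearest the present ones, or None.
- read_state(): the state.
- camera(name): name is "scene" or "side" or "wrist"; returns a dict with "image" (480x640x3 uint8, blue, green, red), "range_z" (480x640 float32, mm along the optical axis (not along the pixel's ray), 0 where there is no reading), "fx", "fy", "cx", "cy" (pixels), "cam_to_world" (4x4, takes a point from camera to world coordinates). Camera axes: x right, y up, looking along -z (the intrinsics and any distortion apply to the point x, -y, -z); pixel columns grow to the right and rows downward; lengths in mm; the calibration is good to about 2 mm. A picture is of the moment at which its call begins.
A pose or a line that the arm cannot do raises PlanningError and nothing moves.
- finish_job(): hands the job in, once; it reports no verdict.
The state is a dict: "time": time; "qpos": joint angles; "qvel": joint speeds; "joint_efforts": joint torques, N m; "eef_pos": TCP position; "tool_rot": TCP orientation; "ft_force": force on the tool from outside, world axes, zero at the start; "torque": the same for the moment, N m; "finger_gap": finger opening in mm.
Only numpy, scipy, OpenCV 4.12 (cv2) and the standard library are available. Lean on these libraries where they do the work, as an engineer would, in place of code of your own. Each camera call takes 0.05 s, during which the arm holds its last target.

## Task

Load the small capped vial into the counting chamber: lift the bolt's handle out of its notch and slide the barrel bolt right back, open the hatch fully, and stand the vial upright on the round plate in the well. Then shut the hatch, slide the bolt fully home and drop its handle down into the notch. Leave the crucible and the amber jar where they stand.

Things in the scene. Friction and masses are not known exactly. Their poses are not given: they have to be found in the camera images.
- chamber: Counting chamber: heavy fixed white box, grey top, 120 (x) by 226 (y) by 84 mm high. Origin: centre of underside; +x to its back, +y to its left seen from the front, z up. Top: hinged hatch at y -113..18 mm, fixed deck with the barrel bolt at y 20..113 mm. Well under the hatch, open upward: x -49..49, y -102..9 mm, rim z 74, floor z 18 mm.
- sample_plate (a point): Centre of the top of the round steel plate, 56 mm across and 3 mm high, on the well's floor; 21 mm above the bench, at (-8, -46.5, 21) mm in the chamber's frame.
- hatch (a joint): Hatch angle, rad: 0 shut (flush with the deck), grows as its front edge swings up and back; stop at 2.05, where it leans back and stays. Below about 1.5 it sinks shut by itself, damped, in about a second. Slab 121 x 131 x 10 mm, 0.35 kg; lifting it by the bar takes about 2 to 4 N.
- hatch_hinge (a point): Middle of the hatch's hinge line, on its back top edge, at (60, -47.5, 84) mm in the chamber's frame; axis along the chamber's y. The hatch's front edge is 125 mm from it.
- hatch_bar (a point): Middle of the hatch's handle, a round steel bar 10 mm thick and 64 mm long, along the chamber's y, standing 26 mm above the hatch's top (bar centre) near its front edge, 106 mm in front of the hinge line. It swings with the hatch.
- bolt (a joint): Travel of the steel barrel bolt (10 mm thick, axis along the chamber's y at x 12, z 97 mm), m: 0 home, its end in the eye of the steel keeper on the hatch, which locks the hatch; grows as it slides to the chamber's +y, away from the hatch; clear of the keeper from 0.034; stop at 0.040. Sliding friction about 1.5 N.
- bolt_handle (a joint): Handle angle about the bolt's axis, rad: 0 down in the notch (points to the chamber's front, 30 degrees up); grows as it swings up and back; upright 1.05; stop 1.48. Past upright its weight lays it back at the stop, short of upright it falls forward. The bolt slides only with the handle above 0.75; at both ends of the travel a notch lets the handle drop to 0.
- bolt_knob (a point): Centre of the 16 mm steel ball at the end of the bolt's handle, 50 mm from the bolt's axis (stem 7 mm thick); it moves with bolt and handle. Down in the notch and home it is at (-31, 45, 122) mm in the chamber's frame; upright, at (12, 45, 147). The barrel's collars and the keeper reach 112 mm high.
- vial_center (a point): Middle (half-way up) of the small vial with a screw cap, 22 mm across, 45 mm high, 11 to 20 g. It stands upright on the bench, in one of three places among the crucible and the jar.
- crucible_center (a point): Middle of the white porcelain crucible with lid, 43 mm across, 46 mm high; a bystander.
- jar_center (a point): Middle of the amber glass jar with black cap, 45 mm across, 87 mm high; a bystander.
There are look-alikes about, which are no part of the job. There is more than one size of the part that bears vial_center; the job needs the smaller.

How it is judged:
By the outcome, as a careful person would: the job done as asked, in the order asked, and still so for the second after the job is handed in, with the robot touching nothing.
It also fails if it takes over 72 s, if anything falls off the work surface, if the arm or the gripper's body presses on something with over 40 N, if the wrist force passes 120 N, or if a joint passes its speed limit or range.

## Working session

There is one attempt and no reset: what is moved stays moved. The work goes in short steps, each a Python script; the robot and the scene stay as the last script left them, time stands still between calls to the robot, and variables do not carry over. Pictures are saved under pics/ and viewed, and the job is handed in when it is done.

```bash
ls; mkdir -p pics; python3 - <<'E'
from workcell import *
import cv2,numpy as np
s=read_state();print(s['time'],s['eef_pos'],s['tool_rot'],s['finger_gap'],grip_point_offset)
for n in ["scene","side","wrist"]:
    c=camera(n);cv2.imwrite(f"pics/{n}0.png",c["image"]);np.savez(f"pics/{n}0.npz",**c)
    print(n,{k:(np.round(v,3).tolist() if k!='x' else 0) for k,v in c.items() if k not in("image","range_z")})
E
```

```text
pics
0.0 [152.64254056 605.73630802 230.73864075] [[ 2.44272782e-01  9.69706543e-01 -1.70056866e-04]
 [ 9.69705932e-01 -2.44272820e-01 -1.09277376e-03]
 [-1.10121013e-03  1.02029735e-04 -9.99999388e-01]] 85.11629799076822 -18.700000000000003
scene {'fx': 491.08, 'fy': 491.08, 'cx': 320.696, 'cy': 232.497, 'cam_to_world': [[-0.61, 0.395, -0.687, -118.767], [-0.792, -0.312, 0.525, 671.171], [-0.007, 0.864, 0.503, 535.874], [0.0, 0.0, 0.0, 1.0]]}
side {'fx': 509.865, 'fy': 509.865, 'cx': 313.403, 'cy': 241.13, 'cam_to_world': [[-0.982, 0.054, -0.179, 319.131], [-0.186, -0.373, 0.909, 1083.661], [-0.018, 0.926, 0.377, 442.438], [0.0, 0.0, 0.0, 1.0]]}
wrist {'fx': 389.181, 'fy': 389.181, 'cx': 320.924, 'cy': 243.564, 'cam_to_world': [[0.244, -0.924, -0.295, 76.595], [0.97, 0.232, 0.076, 624.24], [-0.002, -0.305, 0.952, 372.963], [0.0, 0.0, 0.0, 1.0]]}
```

View pics/scene0.png

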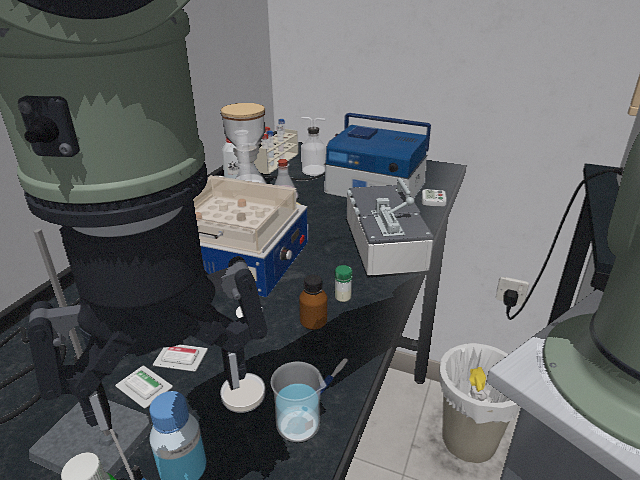

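View pics/side0.png

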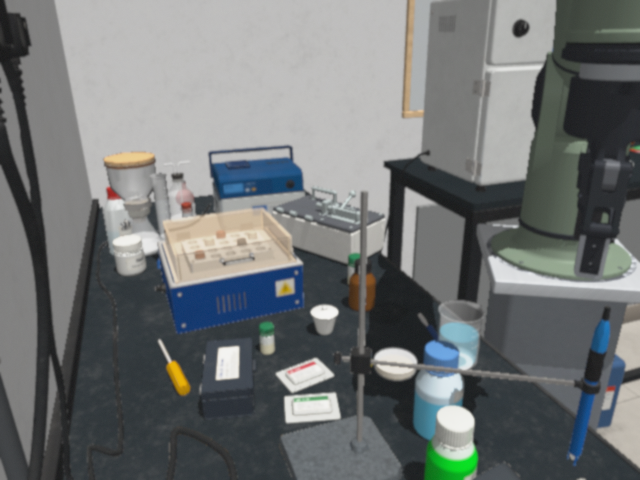

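View pics/wrist0.png

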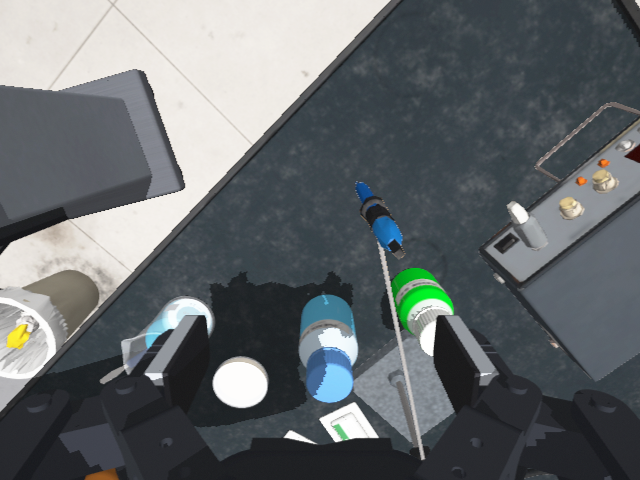

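Scene view: the chamber is at about (390,225), the amber jar at (313,303) and a green-capped vial at (343,283). Side view: a green-capped vial is at (267,338), the crucible at (323,319), and a second green-capped vial is partly hidden behind the jar at (353,268). Next I'll measure these.

```bash
cat > h.py <<'E'
import numpy as np,cv2
def cloud(c):
    z=np.array(c["range_z"],float);v,u=np.mgrid[0:480,0:640]
    X=(u-c["cx"])/c["fx"]*z;Y=-(v-c["cy"])/c["fy"]*z
    M=np.array(c["cam_to_world"]);P=np.stack([X,Y,-z],-1)@M[:3,:3].T+M[:3,3]
    P[z<=0]=np.nan
    return P
def proj(c,p):
    M=np.array(c["cam_to_world"]);q=(np.atleast_2d(p)-M[:3,3])@M[:3,:3]
    return np.stack([c["cx"]+c["fx"]*q[:,0]/-q[:,2],c["cy"]+c["fy"]*q[:,1]/q[:,2]],-1)
def ray(c,u,v,h):
    M=np.array(c["cam_to_world"]);d=M[:3,:3]@np.array([(u-c["cx"])/c["fx"],-(v-c["cy"])/c["fy"],-1]);o=M[:3,3]
    return o+d*(h-o[2])/d[2]
def load(n): return dict(np.load(f"pics/{n}.npz"))
E
python3 - <<'E'
from h import *
for n in["scene0","side0"]:
    c=load(n);P=cloud(c);im=c["image"]
    hsv=cv2.cvtColor(im,cv2.COLOR_BGR2HSV)
    g=((hsv[...,0]>60)&(hsv[...,0]<90)&(hsv[...,1]>120)).astype(np.uint8)
    k,l,st,ce=cv2.connectedComponentsWithStats(g)
    for i in range(1,k):
        if st[i,4]>25:
            p=P[l==i];zt=np.nanmax(p[:,2]);
            print(n,st[i],np.round(np.nanmedian(p,0)),np.round(np.nanpercentile(p,[2,98],axis=0)).tolist())
    # chamber top
    m=(P[...,2]>81)&(P[...,2]<87)
    k,l,st,ce=cv2.connectedComponentsWithStats(m.astype(np.uint8))
    for i in range(1,k):
        if st[i,4]>400:
            q=P[l==i][:,:2].astype(np.float32);r=cv2.minAreaRect(q)
            print("flat",n,st[i],r, np.nanmedian(P[l==i],0).round(1))
s=load("scene0")
a=cv2.resize(s["image"][170:340,280:460],None,fx=4,fy=4,interpolation=cv2.INTER_CUBIC)[:600];cv2.imwrite("pics/c1.png",a[:, :800])
s=load("side0")
a=cv2.resize(s["image"][170:370,240:400],None,fx=3,fy=3,interpolation=cv2.INTER_CUBIC);cv2.imwrite("pics/c2.png",a)
E
```

```text
scene0 [335 265  17  15 187] [403. 224.  60.] [[394.0, 211.0, 50.0], [420.0, 235.0, 63.0]]
flat scene0 [430 130 194  25 422] ((550.3306274414062, -513.20263671875), (484.45684814453125, 16.944263458251953), 29.85070037841797) [ 528.  -523.9   84. ]
flat scene0 [ 347  185   86   57 2544] ((489.85711669921875, 41.63615417480469), (128.61138916015625, 227.8681640625), 59.74790573120117) [471.6  47.2  84. ]
side0 [349 254  10   9  59] [415. 229.  61.] [[405.0, 216.0, 54.0], [421.0, 236.0, 62.0]]
side0 [259 322  14  11 123] [516. 464.  45.] [[506.0, 387.0, 1.0], [547.0, 471.0, 47.0]]
side0 [ 424  439   55   41 1241] [271. 696.  57.] [[241.0, 633.0, 1.0], [288.0, 702.0, 67.0]]
flat side0 [ 273  195   87   36 1067] ((492.95037841796875, 42.9407958984375), (130.7483673095703, 224.71156311035156), 60.12245559692383) [527.3  55.3  84.3]
flat side0 [170 265 133  28 468] ((577.5413818359375, 389.32012939453125), (214.40005493164062, 9.399747848510742), 31.36388397216797) [582.2 392.5  83.9]
```

View pics/c1.png

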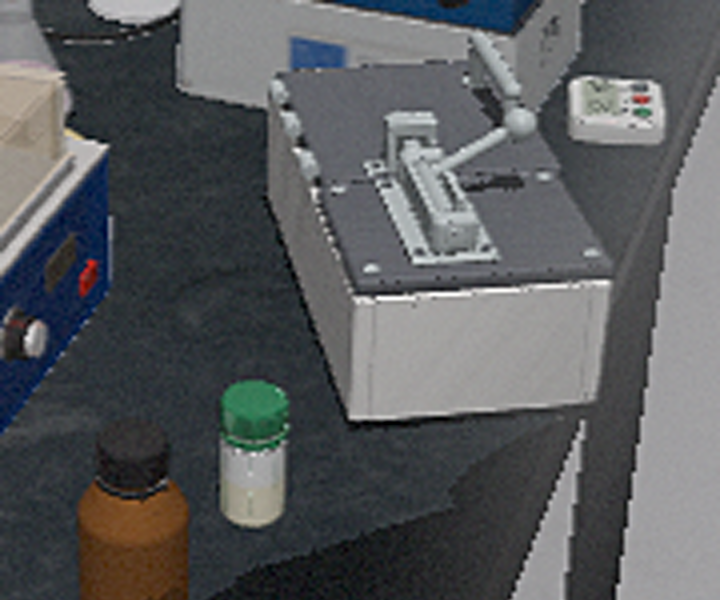

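View pics/c2.png

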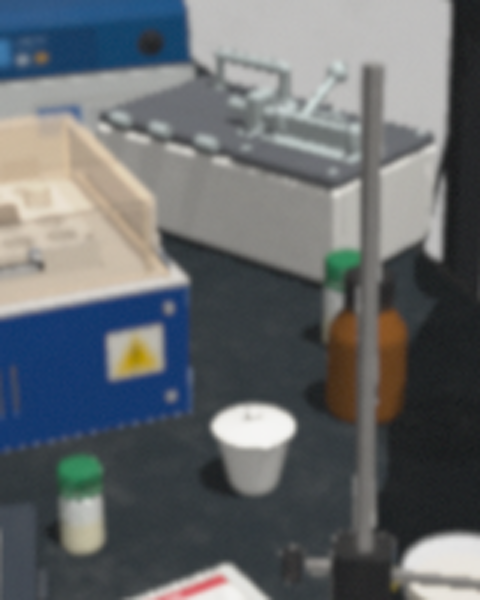

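The two green-capped candidates:
- Side (266,338), cap top at z≈46 mm. This fits the 45 mm vial.
- Scene (343,283), cap top at z≈62 mm, beside the jar. This is the larger look-alike.

So the target is the one at side (266,338). I'll measure it precisely, confirm it with an enlarged crop, and check reachability.

```bash
python3 - <<'E'
from h import *
c=load("side0");P=cloud(c);im=c["image"]
cv2.imwrite("pics/c3.png",cv2.resize(im[310:365,240:345],None,fx=7,fy=7,interpolation=cv2.INTER_CUBIC))
# vial: pixels column range at various rows
for v in (326,330,336,342,346,350,354): print(v,[(int(u),*P[v,u].round(0).astype(int)) if np.isfinite(P[v,u]).all() else (u,) for u in range(256,280,2)])
# blob above bench
m=(P[...,2]>4)&(P[...,2]<60);m[:,:250]=0;m[:,345:]=0;m[:300]=0;m[362:]=0
k,l,st,ce=cv2.connectedComponentsWithStats(m.astype(np.uint8))
for i in range(1,k):
    if st[i,4]>50:
        q=P[l==i];print(st[i],np.percentile(q,[3,50,97],axis=0).round(1).tolist())
# bottom/top rays
print("side bottom",ray(c,267,355,0),"top",ray(c,266,323,45))
# obstacles near chamber/paths
s=load("scene0");Q=np.concatenate([cloud(s).reshape(-1,3),P.reshape(-1,3)])
C=np.array([492.6,44.5]);a=np.radians(60);R=np.array([[np.cos(a),-np.sin(a)],[np.sin(a),np.cos(a)]])
L=(Q[:,:2]-C)@R
ok=np.isfinite(Q[:,2])&(Q[:,2]>10)&(Q[:,2]<500)
print("height grid rows x_c (-150..300/25), cols y_c -250..200/25")
for x in range(-150,300,25):
    r=[]
    for y in range(-275,225,25):
        w=ok&(L[:,0]>=x)&(L[:,0]<x+25)&(L[:,1]>=y)&(L[:,1]<y+25)
        r.append(int(np.percentile(Q[w,2],97)) if w.sum()>3 else 0)
    print(x,r)
E
```

```text
326 [(256, np.int64(553), np.int64(394), np.int64(1)), (258, np.int64(551), np.int64(393), np.int64(0)), (260, np.int64(524), np.int64(464), np.int64(46)), (262, np.int64(521), np.int64(463), np.int64(46)), (264, np.int64(518), np.int64(464), np.int64(47)), (266, np.int64(515), np.int64(461), np.int64(45)), (268, np.int64(512), np.int64(460), np.int64(45)), (270, np.int64(509), np.int64(461), np.int64(46)), (272, np.int64(507), np.int64(459), np.int64(45)), (274, np.int64(525), np.int64(388), np.int64(0)), (276, np.int64(522), np.int64(387), np.int64(0)), (278, np.int64(518), np.int64(388), np.int64(1))]
330 [(256, np.int64(550), np.int64(405), np.int64(0)), (258, np.int64(547), np.int64(406), np.int64(1)), (260, np.int64(522), np.int64(471), np.int64(44)), (262, np.int64(519), np.int64(470), np.int64(44)), (264, np.int64(516), np.int64(470), np.int64(44)), (266, np.int64(512), np.int64(471), np.int64(45)), (268, np.int64(510), np.int64(469), np.int64(44)), (270, np.int64(508), np.int64(466), np.int64(42)), (272, np.int64(506), np.int64(463), np.int64(40)), (274, np.int64(521), np.in
[... 4424 characters left out ...]
, 0]
75 [125, 91, 0, 0, 0, 0, 0, 0, 0, 0, 0, 0, 0, 0, 0, 0, 0, 61, 0, 0]
100 [0, 0, 0, 0, 0, 0, 0, 0, 0, 0, 0, 0, 0, 0, 0, 0, 61, 61, 58, 0]
125 [0, 0, 0, 0, 0, 0, 0, 0, 0, 0, 0, 0, 0, 0, 0, 0, 0, 60, 0, 56]
150 [0, 91, 0, 0, 25, 0, 0, 0, 0, 90, 94, 90, 0, 0, 0, 0, 0, 0, 0, 88]
175 [102, 101, 0, 0, 0, 0, 0, 0, 0, 0, 138, 137, 130, 89, 62, 0, 0, 0, 0, 87]
200 [0, 99, 0, 0, 0, 0, 0, 0, 0, 137, 138, 138, 138, 137, 128, 89, 0, 0, 0, 0]
225 [211, 0, 0, 0, 0, 0, 0, 0, 0, 138, 138, 138, 138, 137, 137, 137, 120, 88, 0, 0]
250 [212, 0, 191, 189, 0, 0, 0, 0, 138, 138, 138, 138, 138, 138, 138, 138, 134, 0, 0, 45]
275 [212, 0, 190, 188, 0, 0, 0, 137, 137, 138, 138, 138, 138, 138, 138, 137, 91, 0, 0, 44]
```

View pics/c3.png

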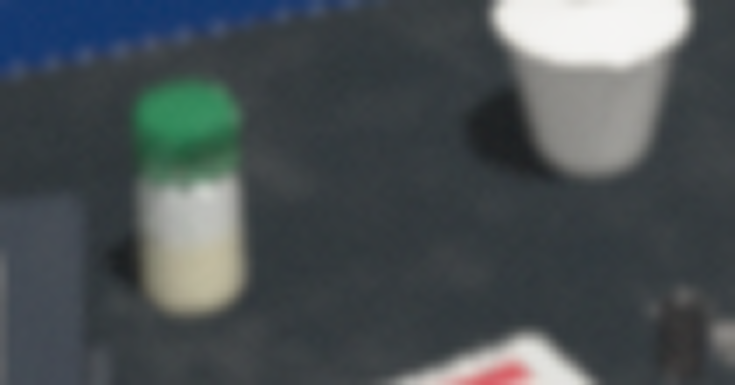

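The crop confirms it. The small green-capped vial at side (266,338) has its axis at about (515,460), is 20–22 mm wide and its top is at z≈46. Next I'll check IK along the whole plan.

```bash
cat >> h.py <<'E'
import json,os
CH=json.load(open("ch.json")) if os.path.exists("ch.json") else [492.6,44.5,60.0]
def Rc(): a=np.radians(CH[2]);return np.array([[np.cos(a),-np.sin(a),0],[np.sin(a),np.cos(a),0],[0,0,1.]])
def W(p): return np.array([CH[0],CH[1],0])+Rc()@np.array(p,float)
def down(a):  # a: world angle deg of tool x
    a=np.radians(a);c,s=np.cos(a),np.sin(a);return np.array([[c,s,0],[s,-c,0],[0,0,-1.]])
def knob(th,tr):
    f=np.radians(30)+th;return np.array([12-50*np.cos(f),45+tr*1000,97+50*np.sin(f)])
def bar(th,r=None):
    return np.array([60-106*np.cos(th)+26*np.sin(th),-47.5,84+106*np.sin(th)+26*np.cos(th)])
def tiltfrom(R0,al): # rotate tool about chamber y by al in the opening sense (front->up->back)
    a=np.radians(CH[2]);ax=np.array([-np.sin(a),np.cos(a),0])
    return cv2.Rodrigues(ax*al)[0]@R0
E
python3 - <<'E'
from h import *
from workcell import *
print(tiltfrom(np.eye(3),0.5)@(Rc()@[-1,0,0]))
def t(n,p,R):
    q=inverse_kinematics(list(p),R); print(n,np.round(p),None if q is None else np.round(q,2).tolist())
for a in(-30,150):
    t("view",W([-60,0,250]),down(a))
    for th,tr in((0,0),(1.05,0),(1.05,.04),(1.48,.04)): 
        t(f"knob{a} {th} {tr}",W(knob(th,tr))-[0,0,14],down(a))
for a in(60,-120):
    for th in(0,.5,1,1.5,2.05):
        for f in (0,.4,.7):
            R=tiltfrom(down(a),f*th); t(f"bar{a} {th} {f}",W(bar(th))+R[:,2]*16,R)
for a in (-15,165): t("vial",[515,460,15],down(a))
for a in (60+90+37,60+90-37,60-90+37,60-90-37): t(f"place{a}",W([-3,-46.5,40]),down(a))
for a in(-30,150): t("push",W([150,-47.5,145]),down(a)); t("push",W([60,-47.5,145]),down(a))
E
```

```text
[-0.43879128 -0.76000879  0.47942554]
view [463.  -7. 250.] [-0.72, 0.31, 0.77, 2.01, -0.27, 0.92, -0.34]
knob-30 0 0 [438.  40. 108.] [-0.56, 0.48, 0.43, 2.19, -0.39, 0.54, -0.36]
knob-30 1.05 0 [460.  78. 133.] [-0.68, 0.48, 0.5, 2.12, -0.38, 0.64, -0.43]
knob-30 1.05 0.04 [425.  98. 133.] [-0.74, 0.43, 0.48, 2.19, -0.35, 0.6, -0.52]
knob-30 1.48 0.04 [435. 116. 128.] [-0.76, 0.46, 0.48, 2.16, -0.37, 0.6, -0.54]
view [463.  -7. 250.] [0.73, 0.4, -1.06, 1.95, 0.41, 1.03, 2.1]
knob150 0 0 [438.  40. 108.] [-0.15, 0.44, -0.1, 2.17, 0.08, 0.53, 2.31]
knob150 1.05 0 [460.  78. 133.] [-0.21, 0.42, -0.11, 2.09, 0.07, 0.63, 2.25]
knob150 1.05 0.04 [425.  98. 133.] [-0.27, 0.39, -0.11, 2.16, 0.08, 0.59, 2.18]
knob150 1.48 0.04 [435. 116. 128.] [-0.28, 0.41, -0.14, 2.13, 0.1, 0.6, 2.13]
bar60 0 0 [511. -19.  94.] [-0.23, 0.56, 0.2, 2.02, -0.19, 0.58, 1.15]
bar60 0 0.4 [511. -19.  94.] [-0.23, 0.56, 0.2, 2.02, -0.19, 0.58, 1.15]
bar60 0 0.7 [511. -19.  94.] [-0.23, 0.56, 0.2, 2.02, -0.19, 0.58, 1.15]
bar60 0.5 0 [523.   3. 142.] [-0.33, 0.5, 0.29, 1.96, -0.21, 0.71, 1.13]
bar60 0.5 0.4 [522. 
[... 1847 characters left out ...]
7 [592. 121. 164.] None
vial [515 460  15] [-0.96, 0.9, 0.25, 1.54, -0.29, 0.73, -0.85]
vial [515 460  15] [-0.61, 0.9, -0.34, 1.52, 0.38, 0.79, 1.78]
place187 [531.  19.  40.] [-0.79, 0.99, 1.0, 2.01, -1.16, 0.88, -2.12]
place113 [531.  19.  40.] [-0.09, 0.66, -0.08, 1.97, 0.1, 0.51, 1.74]
place7 [531.  19.  40.] [-0.35, 0.69, 0.29, 1.99, -0.38, 0.51, 0.32]
place-67 [531.  19.  40.] [-0.52, 0.75, 0.53, 2.0, -0.69, 0.58, -0.68]
push [609. 151. 145.] [-0.71, 0.71, 0.59, 1.69, -0.48, 0.89, -0.45]
push [564.  73. 145.] [-0.64, 0.62, 0.59, 1.85, -0.46, 0.81, -0.33]
push [609. 151. 145.] [-0.22, 0.63, -0.18, 1.66, 0.14, 0.86, 2.16]
push [564.  73. 145.] [-0.14, 0.54, -0.12, 1.83, 0.09, 0.78, 2.3]
```

```bash
python3 - <<'E'
from h import *
c=load("side0");P=cloud(c)
for v in (196,220,260,300,340,400,440): print(v,[P[v,u].round(0).tolist() for u in (360,362,364)])
for (u,v) in [(560,379),(600,300),(605,320),(585,385),(575,455)]: print(u,v,P[v,u].round(0))
Q=np.concatenate([P.reshape(-1,3),cloud(load("scene0")).reshape(-1,3)])
ok=np.isfinite(Q[:,2])&(Q[:,2]>10)&(Q[:,2]<450)
print("cols y -100..700/50 rows x")
for x in range(150,750,50):
    r=[]
    for y in range(-100,750,50):
        w=ok&(Q[:,0]>=x)&(Q[:,0]<x+50)&(Q[:,1]>=y)&(Q[:,1]<y+50); r.append(int(np.percentile(Q[w,2],98)) if w.sum()>3 else 0)
    print(x,r)
# box near vial
for v in (338,342,350): print([P[v,u].round(0).tolist() for u in (205,230,250,253)])
E
```

```text
196 [[480.0, -558.0, -65.0], [361.0, 643.0, 306.0], [359.0, 643.0, 306.0]]
220 [[362.0, 642.0, 283.0], [360.0, 645.0, 284.0], [358.0, 643.0, 284.0]]
260 [[361.0, 642.0, 243.0], [359.0, 644.0, 244.0], [357.0, 643.0, 243.0]]
300 [[360.0, 644.0, 201.0], [359.0, 643.0, 200.0], [357.0, 643.0, 201.0]]
340 [[360.0, 643.0, 155.0], [358.0, 644.0, 155.0], [356.0, 643.0, 155.0]]
400 [[358.0, 644.0, 80.0], [356.0, 643.0, 80.0], [362.0, 547.0, 1.0]]
440 [[358.0, 642.0, 24.0], [356.0, 640.0, 22.0], [354.0, 638.0, 21.0]]
560 379 [ -14.  120. -240.]
600 300 [-41. 162. -26.]
605 320 [142. 649. 202.]
585 385 [147. 651. 133.]
575 455 [142. 651.  47.]
cols y -100..700/50 rows x
150 [0, 0, 0, 0, 0, 0, 0, 0, 0, 0, 0, 0, 343, 430, 447, 439, 107]
200 [0, 0, 0, 0, 0, 0, 0, 0, 0, 0, 83, 83, 0, 78, 438, 101, 112]
250 [0, 0, 0, 0, 0, 0, 0, 0, 0, 0, 83, 83, 0, 114, 130, 101, 63]
300 [0, 0, 0, 0, 0, 0, 0, 0, 0, 0, 16, 16, 15, 15, 131, 15, 0]
350 [0, 0, 85, 85, 83, 0, 61, 88, 87, 0, 0, 15, 0, 15, 305, 119, 15]
400 [0, 83, 129, 115, 102, 78, 62, 0, 85, 45, 39, 11, 11, 11, 15, 15, 15]
450 [0, 115, 111, 111, 85, 0, 0, 0, 93, 39, 38, 0, 11, 45, 43, 16, 15]
500 [84, 115, 101, 88, 83, 0, 95, 137, 137, 135, 0, 46, 46, 46, 45, 16, 11]
550 [121, 85, 86, 88, 0, 137, 138, 138, 138, 137, 118, 0, 46, 46, 45, 13, 449]
600 [133, 0, 86, 88, 0, 137, 138, 138, 138, 138, 136, 0, 16, 16, 0, 0, 428]
650 [135, 122, 0, 0, 0, 0, 138, 138, 138, 138, 137, 11, 11, 0, 0, 28, 210]
700 [145, 133, 0, 25, 0, 0, 0, 138, 137, 137, 0, 0, 0, 28, 287, 261, 230]
[[623.0, 442.0, 1.0], [584.0, 434.0, 0.0], [529.0, 495.0, 45.0], [548.0, 428.0, 0.0]]
[[619.0, 451.0, 0.0], [554.0, 510.0, 45.0], [526.0, 505.0, 45.0], [544.0, 440.0, 1.0]]
[[611.0, 472.0, 1.0], [547.0, 528.0, 45.0], [520.0, 525.0, 46.0], [538.0, 461.0, 1.0]]
```

Path is clear: the stand rod at (358,643) reaches z≈306 but lies outside the sweep. Now moving to a view pose above the chamber.

```bash
python3 - <<'E'
from h import *
from workcell import *
movep(W([-60,0,250]).tolist(),down(-30))
c=camera("wrist");cv2.imwrite("pics/w1.png",c["image"]);np.savez("pics/w1.npz",**c)
s=read_state();print(s['time'],s['eef_pos'])
P=cloud(c);CHC=np.array(CH[:2])
m=(np.abs(P[...,2]-84)<3).astype(np.uint8)
k,l,st,ce=cv2.connectedComponentsWithStats(m)
i=1+np.argmax(st[1:,4]);q=P[l==i];print(st[i],cv2.minAreaRect(q[:,:2].astype(np.float32)))
E
```

```text
2.6417 [462.7525145   -6.77657738 249.90495819]
[  302    59   177   172 24212] ((533.5187377929688, 14.983108520507812), (129.19053649902344, 130.69847106933594), 59.69247817993164)
```

View pics/w1.png

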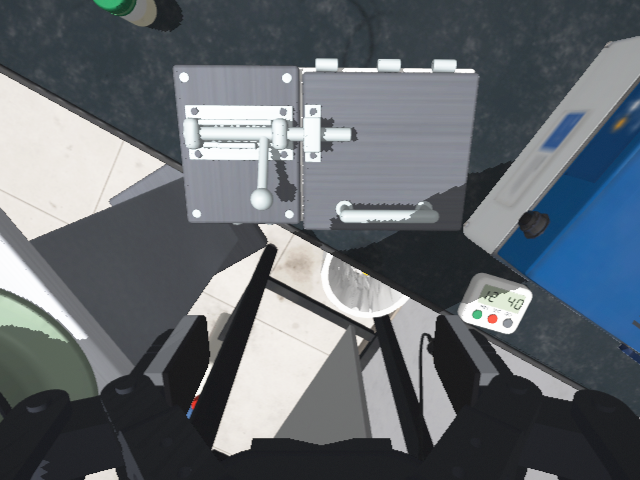

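Wrist view: deck corners are at (174,66) and (188,222), the knob at (261,199), the bolt end at (353,134) and the hatch bar at (343–437,214). The layout matches the description. Now I'll refine the chamber pose.

```bash
python3 - <<'E'
from h import *
c=load("w1");P=cloud(c);im=c["image"]
def Lc(p): return (np.asarray(p)-[CH[0],CH[1],0])@Rc()
m=(np.abs(P[...,2]-84)<3);v,u=np.mgrid[0:480,0:640];m&=(u>160)&(u<490)&(v<240)
q=Lc(P[m])
for lo,hi in((-105,-55),(-55,0),(30,70),(70,105)):
    s=q[(q[:,1]>lo)&(q[:,1]<hi)];print("y band",lo,hi,"x ext",np.percentile(s[:,0],[.3,1,99,99.7]).round(1))
for lo,hi in((-55,-30),(-30,0),(25,55)):
    s=q[(q[:,0]>lo)&(q[:,0]<hi)];print("x band",lo,hi,"y ext",np.percentile(s[:,1],[.3,1,99,99.7]).round(1))
print("z med",np.median(q[:,2]))
for n,(a,b,h) in {"knob":(261,199,122),"barL":(343,214,110),"barR":(437,214,110),"deckBL":(174,66,84),"deckFL":(188,222,84),"screw1":(184,77,84),"screw2":(287,77,84),"screw3":(197,214,84),"screw4":(290,214,84),"hatFR":(463,230,84),"hatBR":(477,73,84)}.items():
    print(n,Lc(ray(c,a,b,h)).round(1), Lc(P[b,a]).round(1))
for n in("scene0","side0"):
    d=load(n);Q=cloud(d);q=Lc(Q.reshape(-1,3));q=q[(abs(q[:,2]-84)<3)&(abs(q[:,0])<90)&(abs(q[:,1])<140)]
    for lo,hi in((-105,-55),(-55,0),(30,70),(70,105)):
        s=q[(q[:,1]>lo)&(q[:,1]<hi)];print(n,"y band",lo,hi,"x ext",np.percentile(s[:,0],[.3,1,99,99.7]).round(1))
    for lo,hi in((-55,-30),(-30,0),(25,55)):
        s=q[(q[:,0]>lo)&(q[:,0]<hi)];print(n,"x band",lo,hi,"y ext",np.percentile(s[:,1],[.3,1,99,99.7]).round(1))
E
```

```text
y band -105 -55 x ext [-69.3 -67.9  52.4  58.3]
y band -55 0 x ext [-68.6 -67.5  54.1  58.8]
y band 30 70 x ext [-63.9 -62.8  54.5  55.2]
y band 70 105 x ext [-62.8 -61.9  54.4  55.1]
x band -55 -30 y ext [-114.  -112.6  107.3  109.1]
x band -30 0 y ext [-114.  -112.7  107.2  108.8]
x band 25 55 y ext [-114.3 -112.3  106.8  108.5]
z med 83.59808196887775
knob [-35.8  42.3 122. ] [-34.2  41.1 129.9]
barL [-49.4 -16.2 110. ] [-48.7 -16.1 112.9]
barR [-49.2 -86.1 110. ] [-48.7 -85.3 112.4]
deckBL [ 54.2 107.   84. ] [ 54.3 107.4  82.6]
deckFL [-62.6 108.7  84. ] [-217.6  317.3 -508.4]
screw1 [ 46.8 100.5  84. ] [ 46.7 100.2  85. ]
screw2 [47.  25.2 84. ] [47.  25.2 84.1]
screw3 [-55.9 100.8  84. ] [-55.9 100.8  83.9]
screw4 [-55.7  25.3  84. ] [-55.8  25.3  83.7]
hatFR [ -68.9 -116.7   84. ] [ -90.4 -145.6    7.8]
hatBR [  50.  -113.4   84. ] [ 5.860e+01 -1.443e+02  1.000e-01]
scene0 y band -105 -55 x ext [-61.5 -60.2  57.   59.1]
scene0 y band -55 0 x ext [-67.9 -66.   59.6  60.2]
scene0 y band 30 70 x ext [-62.6 -61.4  55.6  56.2]
scene0 y band 70 105 x ext [-62.6 -61.5  56.1  56.6]
scene0 x band -55 -30 y ext [-111.8 -110.3  112.2  113.1]
scene0 x band -30 0 y ext [-112.6 -110.8  111.8  112.3]
scene0 x band 25 55 y ext [-111.3 -108.8  111.6  112.7]
side0 y band -105 -55 x ext [-65.6 -64.3  60.6  62.6]
side0 y band -55 0 x ext [-63.3 -61.6  63.1  63.6]
side0 y band 30 70 x ext [-56.1 -55.7  59.9  60.3]
side0 y band 70 105 x ext [-59.9 -58.4  59.   59.4]
side0 x band -55 -30 y ext [-112.3 -110.5  110.8  112. ]
side0 x band -30 0 y ext [-111.1 -110.2  111.3  112.5]
side0 x band 25 55 y ext [-112.6 -110.5  110.3  111.2]
```

Wrist, scene and side give chamber offsets of (-4.2,-3), (-3,0) and (0,-0.5) mm, which agree within calibration. I'll use the mean, with yaw 60.0°. Then grasp the knob.

```bash
echo "[492.66,41.0,60.0]">ch.json; python3 - <<'E'
from h import *
from workcell import *
R=down(-30)
k=W(knob(0,0))
movep((k+[0,0,45]).tolist(),R)
movel((k-[0,0,16]).tolist(),max_speed=100,guard=15)
s=read_state();print(s['time'],s['eef_pos'],s['ft_force'])
clamp()
s=read_state();print(s['time'],s['eef_pos'],s['ft_force'],s['finger_gap'])
c=camera("wrist");cv2.imwrite("pics/w2.png",c["image"])
E
```

```text
3.875 [438.4612781   36.24020159 106.52037768] [ 0.79610799 -0.25669558 -1.48465587]
4.5583 [438.08120022  36.38627222 106.09211108] [-0.72490495 -0.25927316  4.59019528] 12.095128484386327
```

View pics/w2.png

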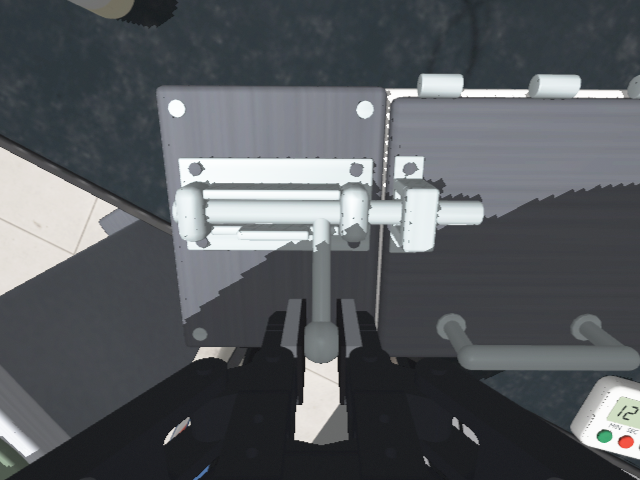

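The knob (321,340) is between the pads. The gap reads 12 mm rather than 16, but side forces are small. I'll lift along the arc and check.

```bash
python3 - <<'E'
from h import *
from workcell import *
R=down(-30)
for th in (.2,.4,.6,.8,1.0,1.12):
    p=W(knob(th,0))-[0,0,16]
    movel(p.tolist(),R,max_speed=90)
    s=read_state();print(th,round(s['time'],2),s['eef_pos'].round(1)-p.round(1),s['ft_force'].round(1),round(s['finger_gap'],1))
    if np.abs(s['ft_force']).max()>35: break
c=camera("wrist");cv2.imwrite("pics/w3.png",c["image"])
E
```

```text
0.2 4.87 [-0.1 -0.2  0.1] [-2.3 -4.   1.5] 12.0
0.4 5.12 [0.2 0.2 0.1] [ 3.8  1.9 -4.2] 11.9
0.6 5.38 [ 0.8  1.8 -0.2] [-0.1  0.7 -0.7] 0.3
0.8 5.64 [0.2 0.3 0. ] [-0.2 -0.3 -0.9] 0.0
1.0 5.9 [0.1 0.2 0. ] [-0.3  0.2 -0.5] -0.2
1.12 6.15 [ 0.1  0.2 -0.1] [0.4 0.5 0.2] 0.1
```

View pics/w3.png

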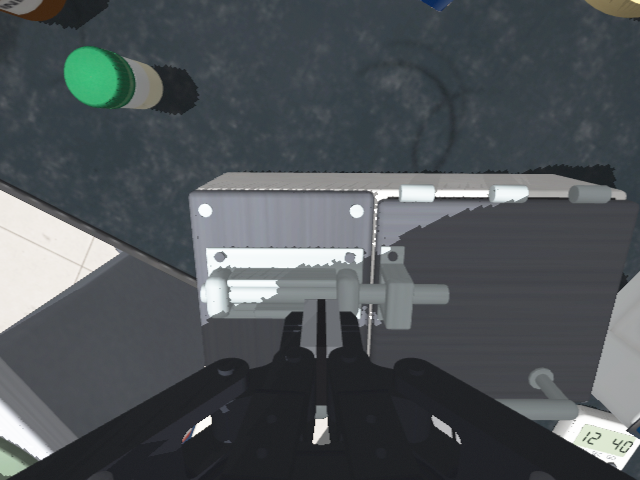

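The knob slipped out at about 0.5 rad. I'll look closely at how it was held.

```bash
python3 - <<'E'
from h import *
im=cv2.imread("pics/w2.png")[280:440,220:430]
cv2.imwrite("pics/c4.png",cv2.resize(np.clip(im.astype(int)*2,0,255).astype(np.uint8),None,fx=3.6,fy=3.6,interpolation=cv2.INTER_CUBIC))
im=cv2.imread("pics/w3.png")[280:440,220:430]
cv2.imwrite("pics/c5.png",cv2.resize(np.clip(im.astype(int)*2,0,255).astype(np.uint8),None,fx=3.6,fy=3.6,interpolation=cv2.INTER_CUBIC))
E
```

```text
(no output)
```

View pics/c4.png

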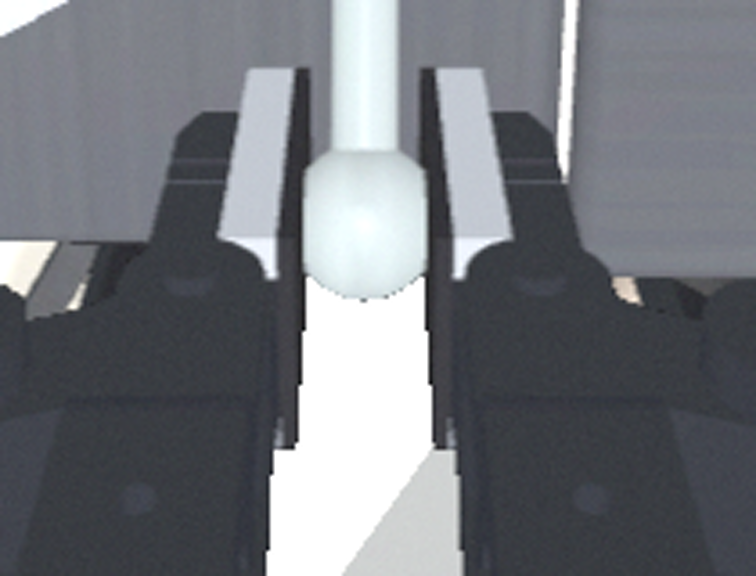

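View pics/c5.png

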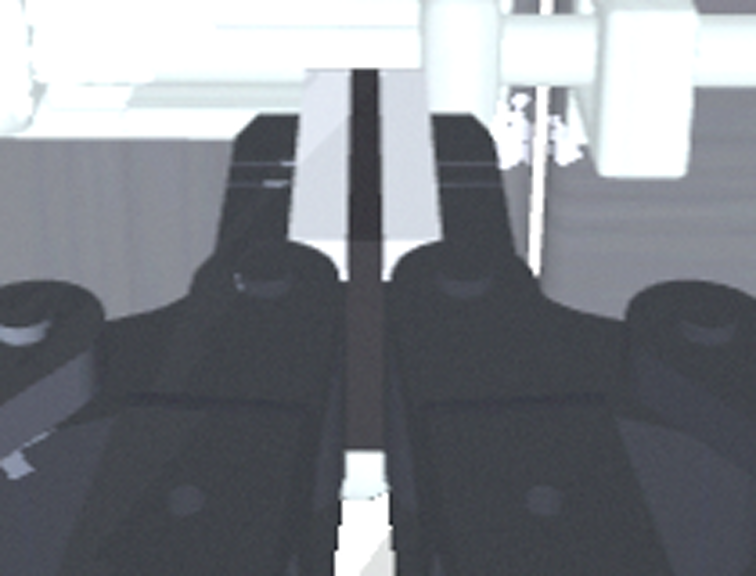

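```bash
python3 - <<'E'
from h import *
c=load("w1");T1=np.array([462.75,-6.78,249.9]);T2=np.array([438.08,36.39,106.09])
M=c["cam_to_world"].copy();M[:3,3]+=T2-T1;c["cam_to_world"]=M
def L(p): return (np.asarray(p)-[CH[0],CH[1],0])@Rc()
tl=L(T2);print("tcp local",tl)
for n,(u,v,h) in {"ball":(321,341,122),"s_fr_scr":(200,334,84),"s_bl":(177,108,84),"s_br":(365,108,84),"barL":(466,358,110),"bolt end":(480,212,97),"barrel y":(260,212,102)}.items():
    p=L(ray(c,u,v,h));print(n,p.round(1))
for d in ([0,0,0],[11,0,0],[-11,0,0],[0,0,16],[11,0,16],[-11,0,16],[0,0,30],[11,0,30]):
    print(d,proj(c,W(tl+d)).round(0))
E
```

```text
tcp local [-31.28237711  44.96266654 106.09      ]
ball [-32.3  44.9 122. ]
s_fr_scr [-52.2 102.8  84. ]
s_bl [ 50.  102.5  84. ]
s_br [50.2 27.5 84. ]
barL [-47.7 -14.9 110. ]
bolt end [ 10.9 -18.3  97. ]
barrel y [ 11.9  68.4 102. ]
[0, 0, 0] [[321. 318.]]
[11, 0, 0] [[321. 293.]]
[-11, 0, 0] [[321. 341.]]
[0, 0, 16] [[321. 339.]]
[11, 0, 16] [[321. 312.]]
[-11, 0, 16] [[321. 364.]]
[0, 0, 30] [[321. 361.]]
[11, 0, 30] [[321. 332.]]
```

The ball was well centred, so it probably pivoted out because the handle turns while the gripper doesn't. Next time I'll tilt the gripper with the handle. First, where is the handle now, and is a tilting lift reachable?

```bash
python3 - <<'E'
from h import *
from workcell import *
s=read_state();p=s['eef_pos']+[0,0,60]
movel(p.tolist(),max_speed=200)
open_gripper()
movep(W([-60,0,250]).tolist(),down(-30))
c=camera("wrist");cv2.imwrite("pics/w4.png",c["image"]);np.savez("pics/w4.npz",**c)
print(read_state()['time'])
for a in(-30,150):
  for off in(.3,.55):
    for th in(0,.3,.6,.9,1.15):
        R=tiltfrom(down(a),th-off);k=W(knob(th,0))+R[:,2]*18
        q=inverse_kinematics(k.tolist(),R);print(a,off,th,None if q is None else np.round(q,2).tolist())
E
```

```text
7.9833
-30 0.3 0 [-0.21, 0.44, 0.21, 2.3, -0.97, 0.42, 0.35]
-30 0.3 0.3 [-0.68, 0.51, 0.59, 2.18, -0.51, 0.59, -0.24]
-30 0.3 0.6 [-0.88, 0.65, 0.7, 2.02, -0.25, 0.83, -0.57]
-30 0.3 0.9 [-0.94, 0.8, 0.69, 1.85, -0.09, 1.1, -0.76]
-30 0.3 1.15 [-0.94, 0.94, 0.65, 1.7, 0.0, 1.32, -0.85]
-30 0.55 0 [0.63, 0.54, -0.64, 2.34, -1.03, 0.22, 0.58]
-30 0.55 0.3 [-0.36, 0.43, 0.33, 2.27, -0.85, 0.46, 0.19]
-30 0.55 0.6 [-0.75, 0.52, 0.63, 2.14, -0.44, 0.65, -0.34]
-30 0.55 0.9 [-0.9, 0.67, 0.71, 1.97, -0.22, 0.9, -0.63]
-30 0.55 1.15 [-0.94, 0.81, 0.69, 1.82, -0.1, 1.12, -0.77]
150 0.3 0 [0.9, 0.78, -1.28, 2.25, 1.0, 0.62, 1.58]
150 0.3 0.3 [0.57, 0.65, -1.07, 2.12, 0.79, 0.84, 1.63]
150 0.3 0.6 [0.36, 0.76, -1.07, 1.96, 0.81, 1.25, 1.5]
150 0.3 0.9 [0.09, 0.82, -0.87, 1.79, 0.74, 1.51, 1.5]
150 0.3 1.15 [-0.01, 0.98, -0.87, 1.64, 0.76, 1.8, 1.44]
150 0.55 0 [1.07, 0.87, -1.3, 2.32, 1.09, 0.39, 1.65]
150 0.55 0.3 [0.85, 0.74, -1.28, 2.22, 0.93, 0.68, 1.6]
150 0.55 0.6 [0.51, 0.65, -1.07, 2.08, 0.77, 0.93, 1.61]
150 0.55 0.9 [0.31, 0.79, -1.07, 1.91, 0.81, 1.33, 1.48]
150 0.55 1.15 [0.07, 0.83, -0.87, 1.76, 0.73, 1.53, 1.5]
```

View pics/w4.png

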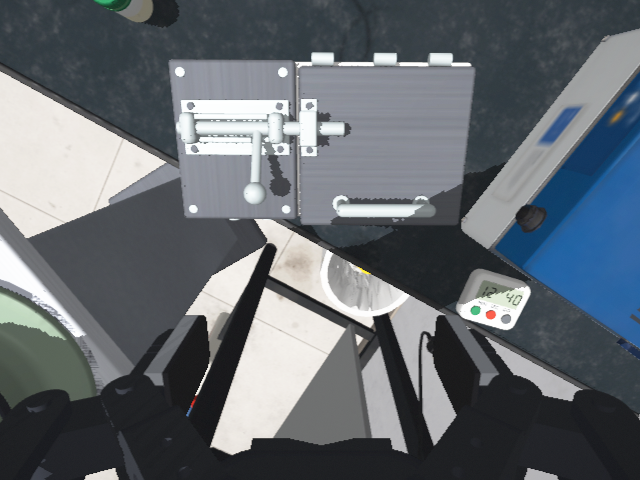

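The handle fell back into its notch and the bolt is still home: knob at (254,193), bolt end at (345,129). Retrying with the gripper following the handle's rotation and the ball deeper in the pads.

```bash
python3 - <<'E'
from h import *
from workcell import *
def pose(th,tr,d=20):
    R=tiltfrom(down(-30),-0.25+0.8*th); return W(knob(th,tr))+R[:,2]*d,R
def st(n):
    s=read_state();print(n,round(s['time'],2),s['eef_pos'].round(1),s['ft_force'].round(1),round(s['finger_gap'],1));return s
p,R=pose(0,0)
movep((p-R[:,2]*60).tolist(),R)
movel(p.tolist(),max_speed=120,guard=15);st("at")
clamp();st("clamped")
ok=True
for th in (.2,.4,.6,.8,1.0,1.2):
    p,R=pose(th,0); movel(p.tolist(),R,max_speed=90); s=st(th)
    if s['finger_gap']<8: ok=False;break
if ok:
    p,R=pose(1.2,.041); hit=movel(p.tolist(),R,max_speed=80,guard=20);st(("slide",hit))
c=camera("wrist");cv2.imwrite("pics/w5.png",c["image"])
c=camera("scene");cv2.imwrite("pics/s5.png",c["image"][150:300,300:480].repeat(4,0).repeat(4,1))
E
```

```text
at 9.17 [441.   40.8 103.1] [-0.3  0.3  0.2] 85.4
clamped 9.85 [440.5  40.6 102.7] [-2.8 -0.2  6.7] 12.4
0.2 10.39 [441.8  42.8 110.1] [-1.  -4.1  1.8] 12.4
0.4 10.83 [443.7  46.3 116.8] [-0.2 -3.9  1.6] 12.3
0.6 11.18 [446.4  50.9 122.5] [-1.3 -5.4  2.6] 12.1
0.8 11.48 [449.9  57.9 125.8] [  4.2   4.8 -25.9] 12.2
1.0 11.79 [453.2  63.9 128.2] [  3.9   5.6 -36.7] 11.4
1.2 12.1 [457.   70.4 128.7] [  2.7   2.6 -42.9] 3.9
```

View pics/w5.png

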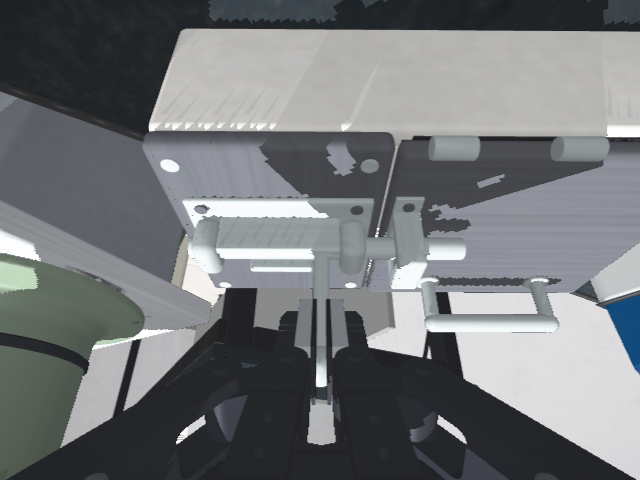

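View pics/s5.png

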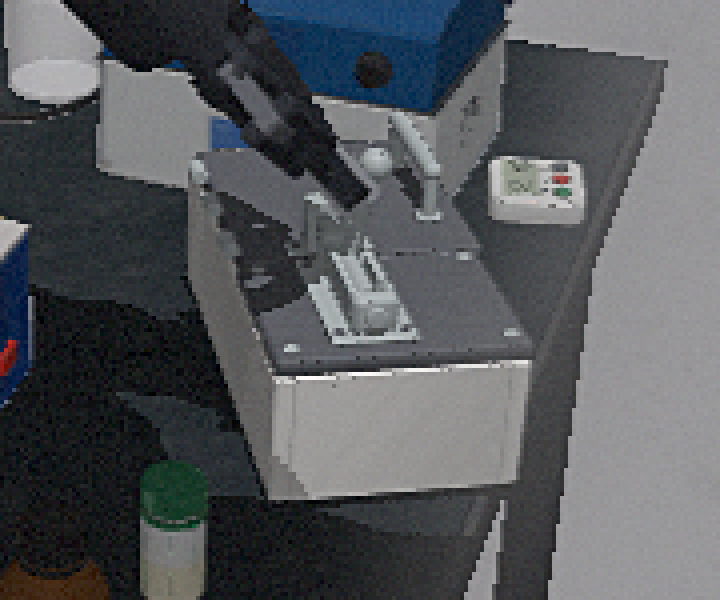

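The pads have slid down onto the stem and the knob is lagging. I'll measure the real handle angle before continuing.

```bash
python3 - <<'E'
from h import *
def rayplane(c,u,v,y):
    M=np.array(c["cam_to_world"]);d=Rc().T@(M[:3,:3]@np.array([(u-c["cx"])/c["fx"],-(v-c["cy"])/c["fy"],-1]));o=Rc().T@(M[:3,3]-[CH[0],CH[1],0])
    return o+d*(y-o[1])/d[1]
c=load("scene0")
for n,(u,v) in {"start":(410,200.5),"now":(393.9,190)}.items():
    p=rayplane(c,u,v,45);r=np.hypot(p[0]-12,p[2]-97);print(n,p.round(1),r,np.arctan2(p[2]-97,12-p[0])-np.pi/6)
E
python3 - <<'E'
import sys;sys.path.insert(0,'.')
from h import *
from workcell import *
s=read_state();print(s['time'],s['eef_pos'],s['ft_force'],s['torque'],s['finger_gap']);print((s['eef_pos']-[CH[0],CH[1],0])@Rc());
c=camera("side");cv2.imwrite("pics/d5.png",c["image"][160:280,250:410].repeat(5,0).repeat(5,1))
c=camera("scene");P=cloud(c)
for (u,v) in [(394,190),(393,188),(395,191)]: print(((P[v,u]-[CH[0],CH[1],0])@Rc()).round(1))
E
```

```text
start [-33.6  45.  122. ] 52.02147892452025 -0.021841432343329248
now [ -0.8  45.  146.1] 50.71015020559201 0.79103446564719
12.2 [456.64070808  70.2105335  128.91977568] [ 2.81640658  0.63166508 -4.94370738] [ 0.64355853 -0.85099114  0.44888531] 0.6837280481964185
[  7.2874181   45.79888858 128.91977568]
[-39.5 -82.6  83.8]
[-39.2 -90.   85.1]
[-40.3 -77.2  83.9]
```

View pics/d5.png

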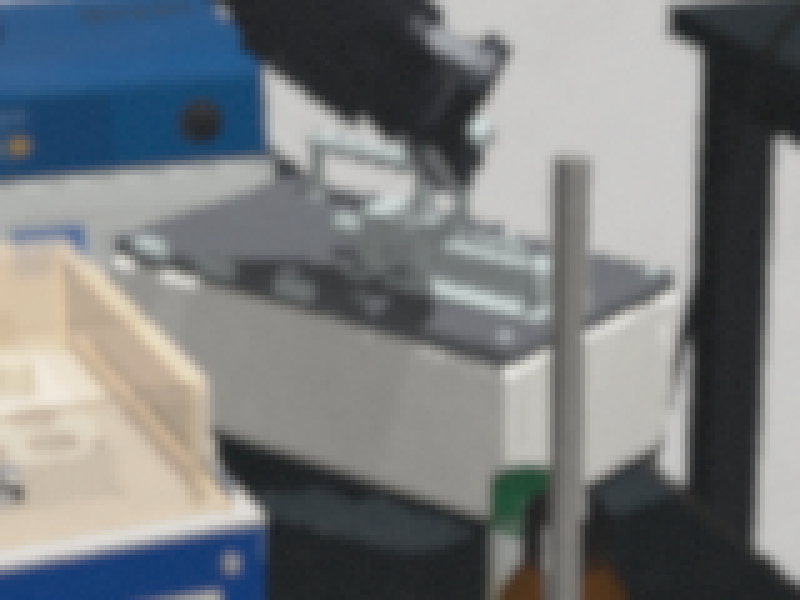

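The handle did reach about 0.8 rad, then slipped out the front of the pads and dropped. Friction on the ball is too weak for this, so I'll push it instead. With the fingers closed and leaning forward, in front of the ball, I'll sweep the handle up past upright so the push is positive.

```bash
cat >> h.py <<'E'
def pushpose(th,tr,t,gap=0,along=15,y=0):
    # closed fingers in FRONT of ball, face normal = tilted +x_c
    R=tiltfrom(down(-30),t); n=tiltfrom(np.eye(3),t)@(Rc()@[1,0,0])
    k=W(knob(th,tr)+[0,y,0]); return k-n*(8+11+gap)+R[:,2]*along,R
E
python3 - <<'E'
from h import *
from workcell import *
s=read_state();R0=s['tool_rot']
for th,t in ((0,-.4),(0,-.35),(0,-.3),(.3,-.25),(.6,-.15),(1,0),(1.3,0)):
    p,R=pushpose(th,0,t,0);q=inverse_kinematics(p.tolist(),R);print(th,t,((p-[CH[0],CH[1],0])@Rc()).round(0),None if q is None else np.round(q,2).tolist())
p,R=pushpose(0,0,-.35,25);p[2]+=45
movel((s['eef_pos']-R0[:,2]*45).tolist(),max_speed=200)
movep(p.tolist(),R)
c=camera("wrist");cv2.imwrite("pics/w6.png",c["image"]);np.savez("pics/w6.npz",**c)
s=read_state();print(s['time'],s['eef_pos']-p,s['finger_gap'])
E
```

```text
0 -0.4 [-43.  45. 101.] [0.24, 0.45, -0.21, 2.34, -0.98, 0.32, 0.47]
0 -0.35 [-44.  45. 101.] [0.05, 0.43, -0.02, 2.33, -0.98, 0.36, 0.43]
0 -0.3 [-45.  45. 102.] [-0.08, 0.43, 0.11, 2.32, -0.92, 0.39, 0.34]
0.3 -0.25 [-37.  45. 114.] [-0.27, 0.41, 0.27, 2.29, -0.82, 0.44, 0.2]
0.6 -0.15 [-26.  45. 124.] [-0.53, 0.44, 0.5, 2.24, -0.69, 0.53, 0.0]
1 0 [ -9.  45. 132.] [-0.78, 0.52, 0.71, 2.16, -0.55, 0.66, -0.21]
1.3 0 [  6.  45. 130.] [-0.8, 0.53, 0.71, 2.14, -0.56, 0.67, -0.23]
14.1167 [ 0.22984472  0.40872789 -0.37179507] -0.25701850019338374
```

View pics/w6.png

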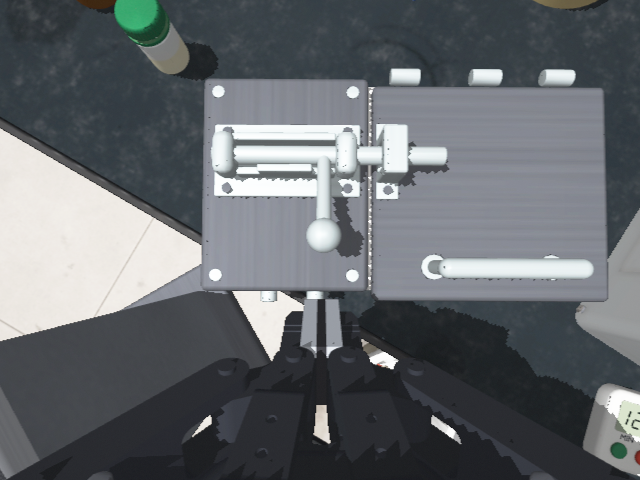

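The handle is down in its notch with the ball at (323,235), and the closed fingertips at (320,297) are lined up in front of it. Pushing now.

```bash
python3 - <<'E'
from h import *
from workcell import *
def st(n):
    s=read_state();print(n,round(s['time'],2),((s['eef_pos']-[CH[0],CH[1],0])@Rc()).round(1),s['ft_force'].round(1));return s
p,R=pushpose(0,0,-.35,20)
movel(p.tolist(),max_speed=150,guard=12);st("down")
for th in (0,.2,.4,.6,.8,1.0,1.2,1.35):
    t=-.35+min(th,1)*.35
    p,R=pushpose(th,0,t,-1.5); movel(p.tolist(),R,max_speed=100); s=st(th)
    if np.linalg.norm(s['ft_force'])>30: break
c=camera("wrist");cv2.imwrite("pics/w7.png",c["image"])
c=camera("scene");cv2.imwrite("pics/s7.png",c["image"][150:300,300:480].repeat(4,0).repeat(4,1))
E
```

```text
down 14.56 [-62.8  45.2  94.3] [ 0.   0.3 -0.2]
0 14.93 [-42.4  44.9 102.5] [-1.3 -0.2 -1. ]
0.2 15.28 [-38.   45.2 110.9] [-0.6 -0.  -0.3]
0.4 15.64 [-32.2  45.4 118.2] [-0.4 -0.7  0.5]
0.6 15.97 [-25.   45.4 124.3] [-0.1  0.  -0.2]
0.8 16.28 [-16.9  45.4 128.8] [-0.1 -0.5  0.2]
1.0 16.56 [ -8.   45.3 131.4] [-0.5 -0.5  0.3]
1.2 16.81 [  1.6  45.  131.3] [-0.6 -0.7  1.1]
1.35 17.06 [  9.5  45.  129.6] [-0.5 -0.2 -0.3]
```

View pics/s7.png

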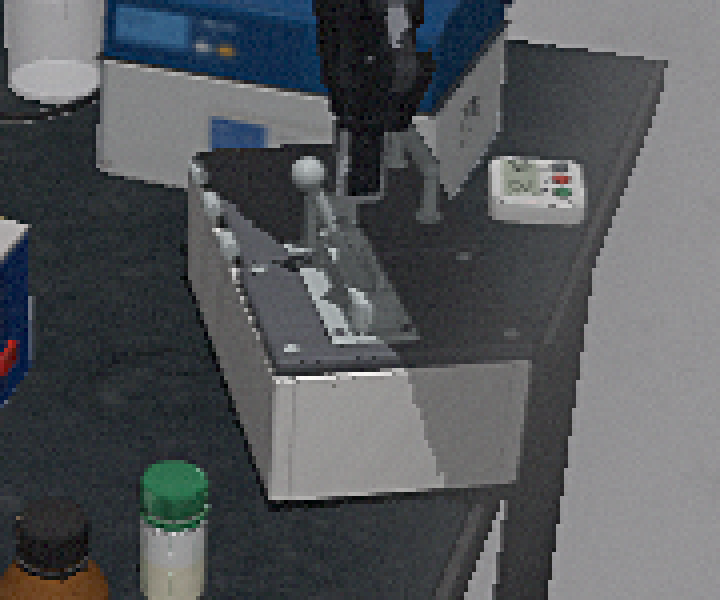

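View pics/w7.png

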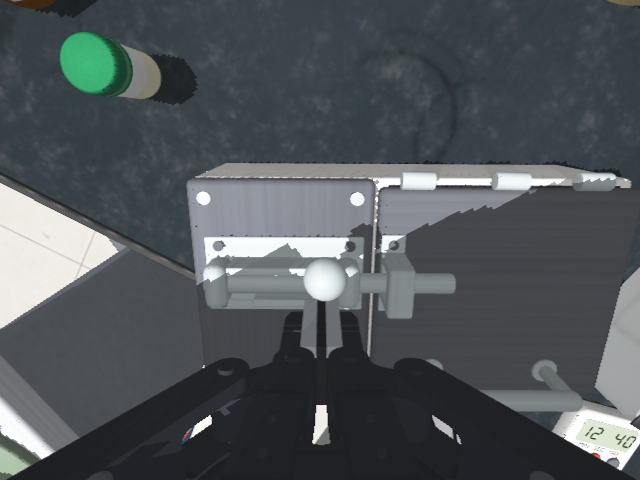

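The handle lies back at its stop and forces stayed under 2 N. Scene crop: ball at (307,172). Next I'll slide the bolt back by pushing the ball toward +y with closed fingers.

```bash
python3 - <<'E'
from h import *
from workcell import *
R=down(-30)
def L(p): return ((p-[CH[0],CH[1],0])@Rc())
def st(n):
    s=read_state();print(n,round(s['time'],2),L(s['eef_pos']).round(1),s['ft_force'].round(1));return s
movel(W([0,20,165]).tolist(),R,max_speed=250)
movel(W([33,12,165]).tolist(),R,max_speed=250)
movel(W([33,12,129]).tolist(),R,max_speed=200,guard=10)
st("pre")
h=movel(W([33,74,129]).tolist(),R,max_speed=70,guard=9);st(("slid",h))
c=camera("wrist");cv2.imwrite("pics/w8.png",c["image"]);np.savez("pics/w8.npz",**c)
E
```

```text
pre 18.04 [ 32.3  13.5 124.8] [ 0.2  0.6 -0.4]
('slid', True) 18.74 [ 32.9  63.1 128.7] [ 7.2 -7.3 -5.9]
```

View pics/w8.png

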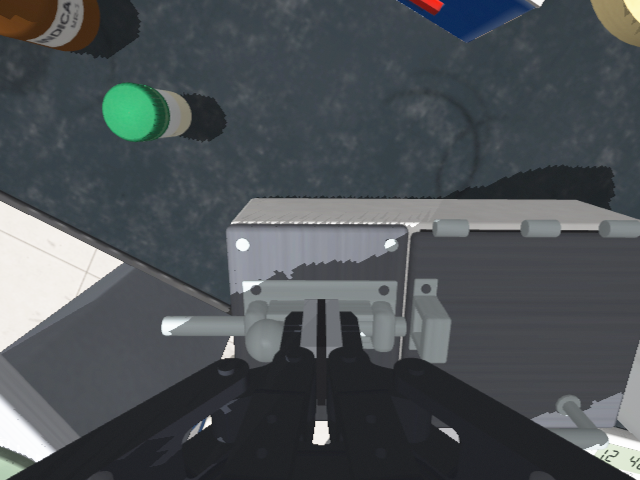

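```bash
python3 - <<'E'
from h import *
c=load("w8");L=lambda p:((p-[CH[0],CH[1],0])@Rc()).round(1)
print("ball",L(ray(c,265,340,142.4)),"bolt end",L(ray(c,406,326,97)),"keeper top L edge",L(ray(c,424,330,112)),"screws",L(ray(c,242,245,84)),L(ray(c,391,245,84)))
P=cloud(c);print(L(P[335,266]),L(P[326,400]))
c=load("w6");print("before: bolt end",L(ray(c,447,156,97)))
E
```

```text
ball [ 30.9  84.1 142.4] bolt end [10.8 20.  97. ] keeper top L edge [ 17.3  15.3 112. ] screws [ 49.5 102.6  84. ] [49.5 27.4 84. ]
[ 36.6  82.7 148.4] [ 12.8  23.8 100.6]
before: bolt end [ 10.1 -20.7  97. ]
```

The bolt end moved from y=-20.7 to +20, about 40 mm, and it is clear of the keeper and against the stop. Next is the hatch: grip the bar and swing it through the arc, ending with the tool parallel to the slab so it can be withdrawn.

```bash
cat >> h.py <<'E'
def L(p): return ((np.asarray(p)-[CH[0],CH[1],0])@Rc())
def hpose(th,d=15,a=60):
    R=tiltfrom(down(a),min(.6*th,.48)); return W(bar(th))+R[:,2]*d,R
E
python3 - <<'E'
from h import *
from workcell import *
def st(n):
    s=read_state();print(n,round(s['time'],2),L(s['eef_pos']).round(1),s['ft_force'].round(1),round(s['finger_gap'],1));return s
movel(W([33,60,175]).tolist(),max_speed=250)
p,R=hpose(0)
movep((p+[0,0,60]).tolist(),R)
open_gripper()
h=movel(p.tolist(),max_speed=150,guard=12);st(("at",h))
clamp();s=st("clamp")
c=camera("wrist");cv2.imwrite("pics/w9.png",c["image"])
if s['finger_gap']>4:
  for th in (.12,.24):
    p,R=hpose(th);movel(p.tolist(),R,max_speed=80);s=st(th)
c=camera("wrist");cv2.imwrite("pics/w10.png",c["image"])
E
```

```text
('at', False) 21.9 [-46.1 -47.7  95.4] [ 0.3 -0.2  0.7] 85.7
clamp 22.6 [-46.8 -47.5  95.2] [-2.7 -4.7  8.1] 7.6
0.12 22.96 [-44.1 -47.5 107.6] [-1.4 -7.6 -1.2] 7.6
0.24 23.27 [-40.  -47.6 119.7] [-3.2 -7.6  1.1] 7.4
```

View pics/w10.png

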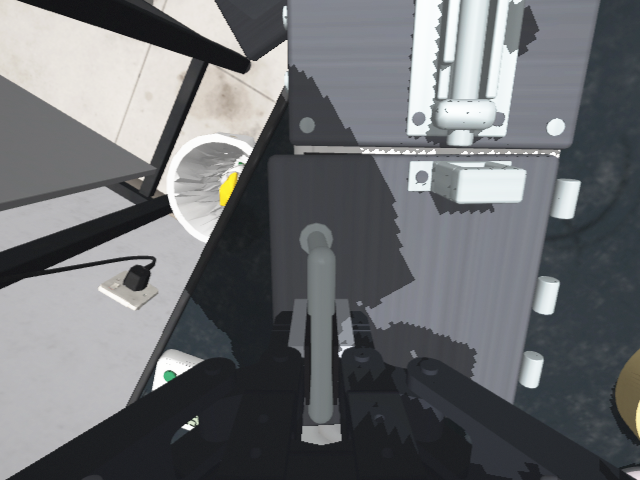

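The grip holds and the hatch is rising. The bar is at (320,330) between the pads and the hatch is tilted against the deck. Continuing the arc.

```bash
python3 - <<'E'
from h import *
from workcell import *
def st(n):
    s=read_state();print(n,round(s['time'],2),L(s['eef_pos']).round(1),s['ft_force'].round(1),round(s['finger_gap'],1));return s
for th in (.45,.65,.85,1.05,1.25,1.45,1.65,1.8,1.93):
    p,R=hpose(th);movel(p.tolist(),R,max_speed=110);s=st(th)
    if s['finger_gap']<4: break
c=camera("side");cv2.imwrite("pics/d11.png",c["image"])
c=camera("scene");cv2.imwrite("pics/s11.png",c["image"][80:280,280:480].repeat(3,0).repeat(3,1))
E
```

```text
0.45 23.67 [-29.3 -47.6 139.3] [-3.9 -8.5  5. ] 7.6
0.65 24.01 [-15.6 -47.7 155.4] [-4.7 -7.8  7.3] 7.6
0.85 24.35 [  1.2 -47.8 168.3] [-5.3 -7.7 13.3] 7.8
1.05 24.7 [ 21.2 -48.  177.2] [-8.  -6.8 24.6] 7.7
1.25 25.05 [ 44.1 -48.4 181.2] [-2.8 -1.5 27.8] 7.6
1.45 25.4 [ 66.6 -48.2 180.2] [ 0.2  1.  20. ] 7.7
1.65 25.75 [ 88.5 -48.8 175. ] [ 7.8 -0.2 10.3] 7.3
1.8 26.05 [103.9 -48.9 168.8] [ 8.8  2.2 13.6] 7.9
1.93 26.32 [115.7 -48.9 161. ] [ 8.9 -0.2  6.8] 7.7
```

View pics/s11.png

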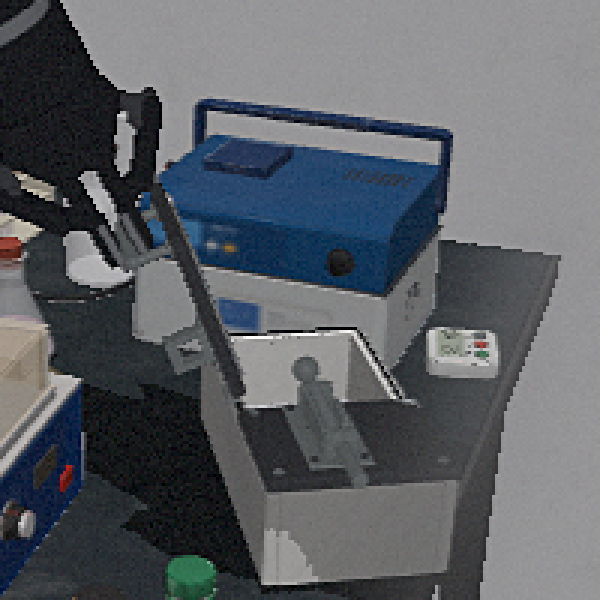

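The hatch is at about 1.93 rad and the well is open (scene crop). I'll ease it to about 2.0, release, withdraw along the slab so it leans back by itself, and check.

```bash
python3 - <<'E'
from h import *
from workcell import *
def st(n):
    s=read_state();print(n,round(s['time'],2),L(s['eef_pos']).round(1),s['ft_force'].round(1),round(s['finger_gap'],1));return s
R=tiltfrom(down(60),.22);p=W(bar(2.0))+R[:,2]*13
movel(p.tolist(),R,max_speed=80);st("2.0")
open_gripper();st("open")
c=camera("scene");cv2.imwrite("pics/s12.png",c["image"][80:280,280:480].repeat(3,0).repeat(3,1))
movel((p-R[:,2]*65).tolist(),R,max_speed=110,guard=20);st("out")
c=camera("scene");cv2.imwrite("pics/s13.png",c["image"][80:280,280:480].repeat(3,0).repeat(3,1));np.savez("pics/s13.npz",**c)
E
```

```text
2.0 26.83 [124.2 -48.7 157.7] [ 6.  -5.4  0.5] 7.5
open 27.57 [124.9 -47.5 156.9] [-0.8 -0.6  0. ] 85.6
out 28.36 [138.8 -47.3 219.7] [0.3 0.1 0. ] 85.4
```

View pics/s12.png

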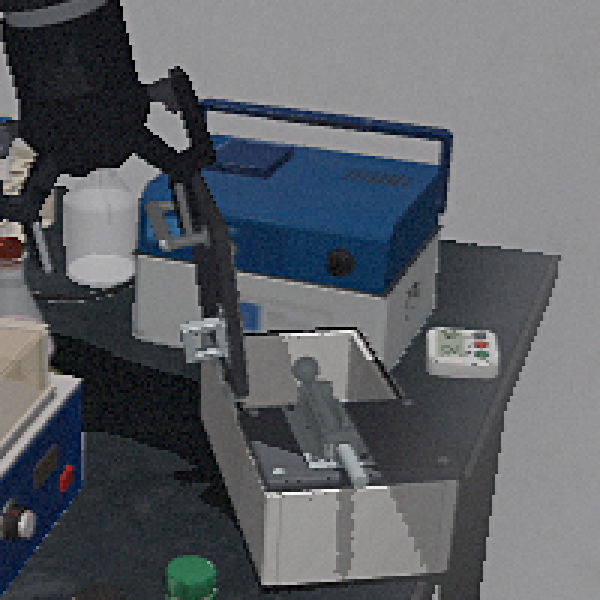

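View pics/s13.png

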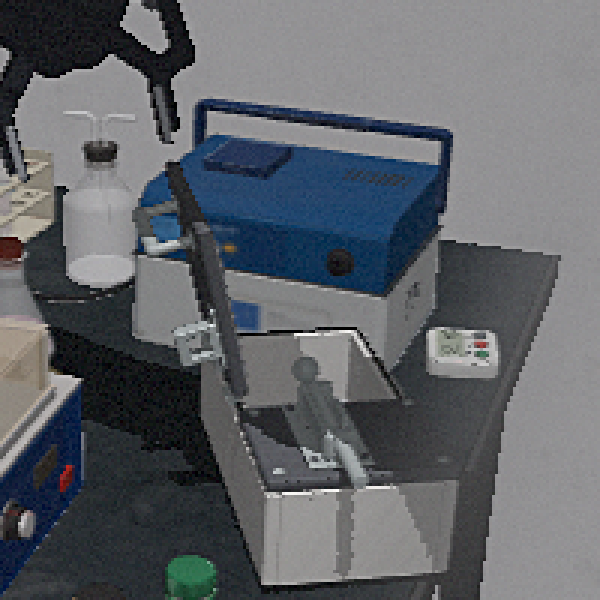

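The hatch was released and is leaning back. On to the vial: hover and verify with the wrist camera, and re-check the hatch with the scene camera.

```bash
python3 - <<'E'
from h import *
from workcell import *
s=read_state();movel((s['eef_pos']+[0,0,40]).tolist(),max_speed=250)
c=camera("scene");cv2.imwrite("pics/s14.png",c["image"][80:280,280:480].repeat(3,0).repeat(3,1));np.savez("pics/s14.npz",**c)
movep([515,460,150],down(165))
c=camera("wrist");cv2.imwrite("pics/w14.png",c["image"]);np.savez("pics/w14.npz",**c)
s=read_state();print(s['time'],s['eef_pos'])
P=cloud(c);hsv=cv2.cvtColor(c["image"],cv2.COLOR_BGR2HSV)
g=((hsv[...,0]>60)&(hsv[...,0]<90)&(hsv[...,1]>120)).astype(np.uint8)
k,l,st,ce=cv2.connectedComponentsWithStats(g)
for i in range(1,k):
    if st[i,4]>60:
        p=P[l==i];t=p[np.abs(p[:,2]-np.nanmedian(p[:,2]))<3]
        print(st[i],np.nanmedian(p,0).round(1),ray(c,*ce[i],45).round(1),cv2.minEnclosingCircle(t[:,:2].astype(np.float32)))
E
```

```text
30.1333 [515.91774266 458.83767816 150.03562975]
[306 222  32  35 859] [514.4 456.3  44.7] [514.4 456.2  45. ] ((515.0918579101562, 457.2951965332031), 10.929609298706055)
[462 307  23  16 141] [415.5 560.4   8.3] [425.9 537.7  45. ] ((415.5387268066406, 561.4053955078125), 9.32188892364502)
[636 376   4  23  70] [285.9 671.4   5.4] [314.5 631.6  45. ] ((284.29730224609375, 672.492431640625), 9.676614761352539)
```

View pics/w14.png

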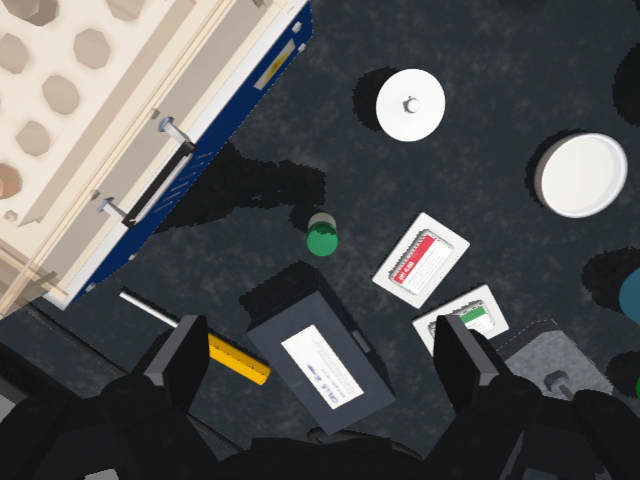

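View pics/s14.png

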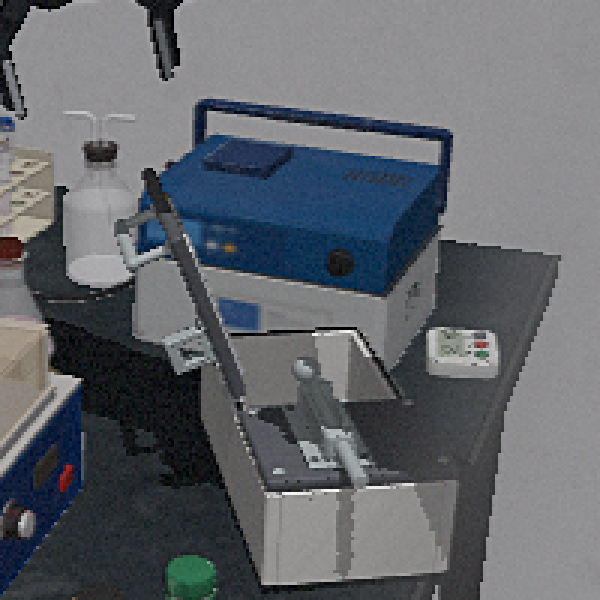

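The wrist view shows the vial cap at (322,239): 21.9 mm across, top at z=44.7, so it is the small one. The hatch has now settled further back. Grasping the vial.

```bash
python3 - <<'E'
from h import *
from workcell import *
def st(n):
    s=read_state();print(n,round(s['time'],2),s['eef_pos'].round(1),s['ft_force'].round(1),round(s['finger_gap'],1));return s
movel([514.8,457.8,20],max_speed=200,guard=8);st("at")
clamp();st("clamp")
movel([514.8,457.8,120],max_speed=200);st("up")
c=camera("wrist");cv2.imwrite("pics/w15.png",c["image"])
c=camera("side");cv2.imwrite("pics/d15.png",c["image"][150:400,180:380].repeat(3,0).repeat(3,1)[:600])
E
```

```text
at 30.93 [515.5 458.2  21.2] [0.  0.1 0.7] 85.1
clamp 31.56 [514.9 458.   20.5] [ 0.4 -1.   5.4] 19.4
up 32.21 [514.6 457.7 119.9] [-1.2  0.5  0.4] 18.7
```

View pics/w15.png

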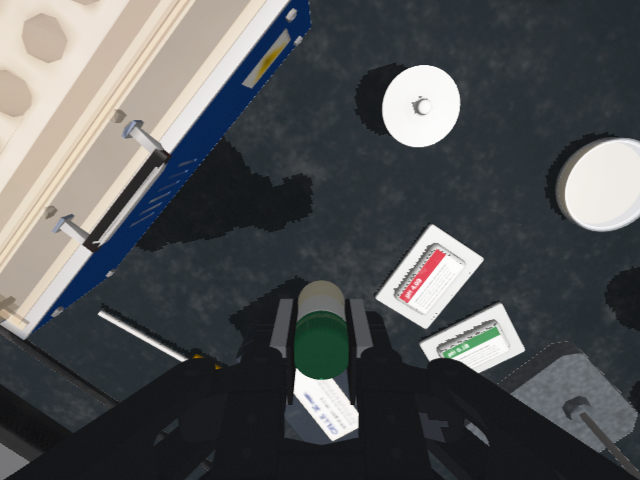

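View pics/d15.png

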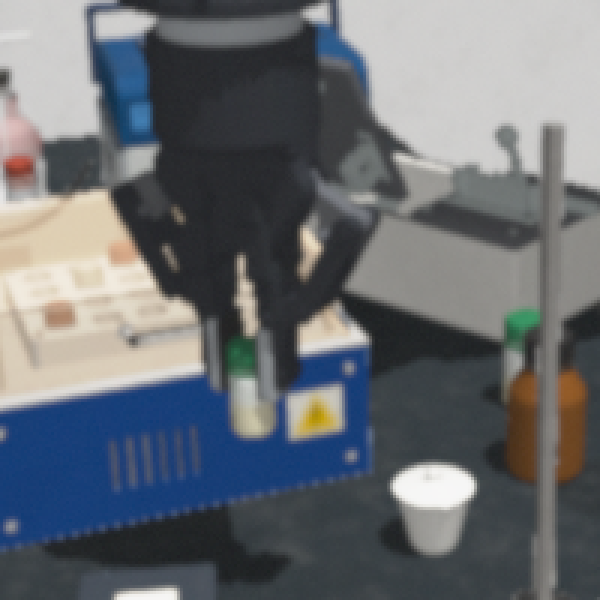

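The vial is held upright: cap at wrist (321,345), and hanging vertical in the side crop. Carrying it high over the open hatch to above the well.

```bash
python3 - <<'E'
from h import *
from workcell import *
def st(n):
    s=read_state();print(n,round(s['time'],2),L(s['eef_pos']).round(1),s['ft_force'].round(1),round(s['finger_gap'],1));return s
movel([514.8,457.8,290],max_speed=350)
movep(W([-3,-46.5,290]).tolist(),down(113));st("over")
movel(W([-3,-46.5,130]).tolist(),max_speed=250);st("hover")
c=camera("wrist");cv2.imwrite("pics/w16.png",c["image"]);np.savez("pics/w16.npz",**c)
c=camera("scene");cv2.imwrite("pics/s16.png",c["image"][80:280,280:480].repeat(3,0).repeat(3,1))
E
```

```text
over 34.57 [ -1.6 -46.1 289.9] [ 0.6 -0.4  0.5] 19.0
hover 35.36 [ -2.4 -46.9 130.8] [-0.4 -0.2  0.3] 19.0
```

View pics/w16.png

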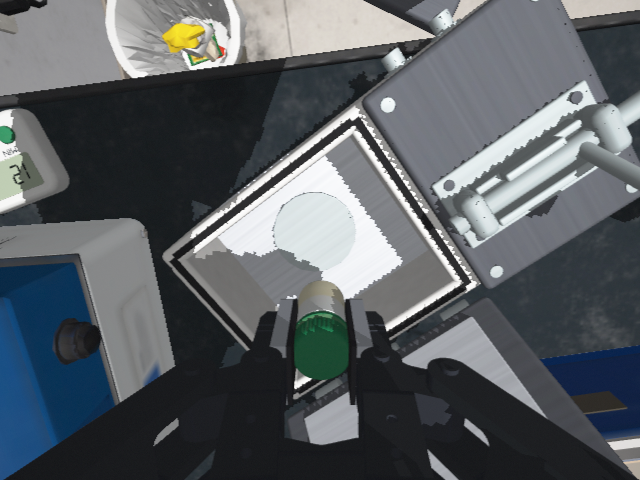

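View pics/s16.png

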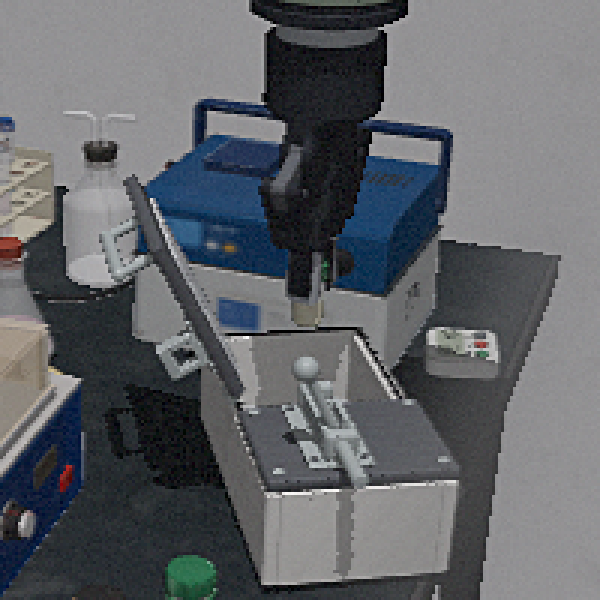

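The plate is at (314,232) in the wrist view and the hatch is fully back. Checking the plate's position by casting a ray.

```bash
python3 - <<'E'
from h import *
c=load("w16")
print("plate",L(ray(c,314,232,21)).round(1),"edges",L(ray(c,274,232,21)).round(1),L(ray(c,356,232,21)).round(1),L(ray(c,314,193,21)).round(1))
print("well rim inner corners z74", [L(ray(c,u,v,74)).round(1) for u,v in((352,124),(460,283),(180,262))])
P=cloud(c);p=P[225,330];print(L(p).round(1))
# tcp predicted pixel at vial bottom
E
```

```text
plate [-10.6 -47.4  21. ] edges [-26.8 -68.9  21. ] [  6.4 -24.8  21. ] [-31.7 -31.3  21. ]
well rim inner corners z74 [array([-54.7,  10.7,  74. ]), array([49.9,  9.5, 74. ]), array([ -52.6, -106.1,   74. ])]
[ -7.9 -35.9  20.4]
```

The plate measures (-10.6,-47.4) against nominal (-8,-46.5), which agrees. I'll place at (-5,-47), with the jaws diagonal so they open clear of the well walls.

```bash
python3 - <<'E'
from h import *
from workcell import *
def st(n):
    s=read_state();print(n,round(s['time'],2),L(s['eef_pos']).round(1),s['ft_force'].round(1),round(s['finger_gap'],1));return s
movel(W([-5,-47,50]).tolist(),max_speed=150,guard=12);st("low")
wait(0.1)
h=movel(W([-5,-47,40.5]).tolist(),max_speed=35,guard=3);st(("touch",h))
c=camera("wrist");cv2.imwrite("pics/w17a.png",c["image"])
open_gripper();st("open")
movel(W([-5,-47,90]).tolist(),max_speed=100,guard=12);st("up")
c=camera("wrist");cv2.imwrite("pics/w17.png",c["image"]);np.savez("pics/w17.npz",**c)
E
```

```text
low 36.14 [ -4.7 -47.5  50.8] [ 0.2 -0.1  0.3] 19.0
('touch', True) 36.56 [ -4.6 -47.4  41.4] [-0.4 -0.2 10.4] 19.1
open 37.27 [ -4.9 -47.1  41.1] [-0.4 -0.6 -0.3] 85.5
up 37.91 [ -5.  -46.9  89.8] [-0.3 -0.6 -1.3] 85.1
```

View pics/w17.png

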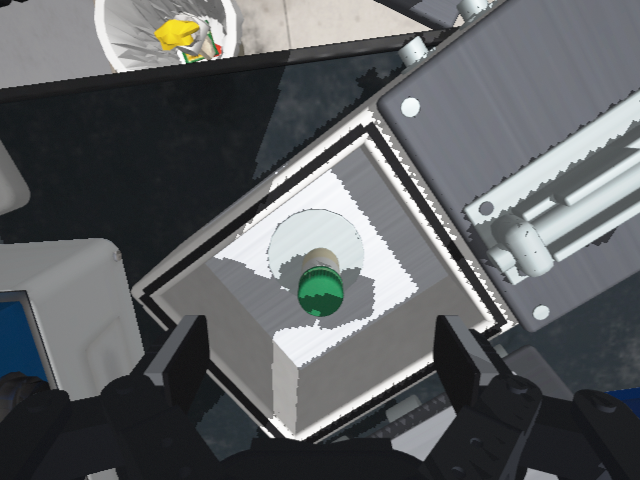

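The vial stands upright on the plate: cap at (321,292), base inside the plate's circle. Next I'll shut the hatch by nudging the bar forward from behind until it sinks by itself.

```bash
python3 - <<'E'
from h import *
from workcell import *
c=load("w17");P=cloud(c);print("cap",L(ray(c,321,292,66)).round(1),L(P[292,321]).round(1))
def st(n):
    s=read_state();print(n,round(s['time'],2),L(s['eef_pos']).round(1),s['ft_force'].round(1),round(s['finger_gap'],1));return s
R=down(-30)
movel(W([-5,-47,250]).tolist(),max_speed=350)
clamp()
movep(W([168,-47.5,245]).tolist(),R)
movel(W([168,-47.5,150]).tolist(),max_speed=250,guard=10);st("behind")
c=camera("scene");cv2.imwrite("pics/s18a.png",c["image"][80:280,280:480].repeat(3,0).repeat(3,1))
h=movel(W([76,-47.5,150]).tolist(),max_speed=110,guard=25);st(("push",h))
c=camera("scene");cv2.imwrite("pics/s18b.png",c["image"][80:280,280:480].repeat(3,0).repeat(3,1))
E
```

```text
cap [ -6.9 -46.1  66. ] [ -6.8 -46.2  65.7]
behind 42.02 [167.9 -48.1 150.9] [ 0.5  0.2 -0.5] -0.2
('push', False) 43.05 [ 76.7 -47.4 149.9] [ 0.3 -0.2 -0.1] -0.2
```

View pics/s18b.png

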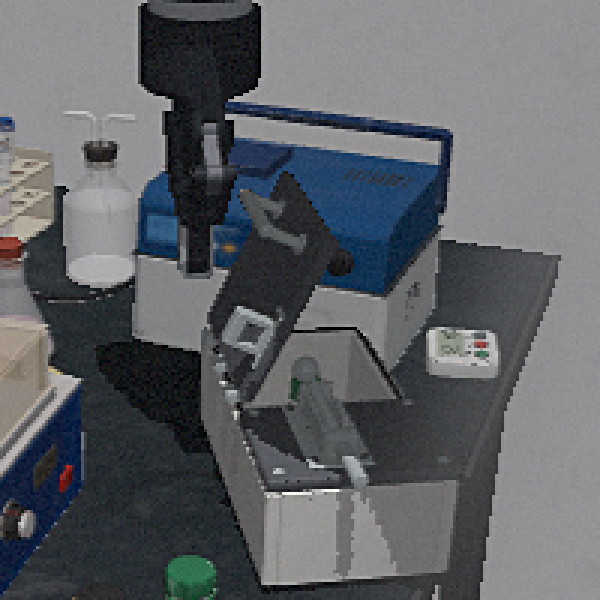

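The hatch is sinking and has left the finger. The vial cap measured (-6.9,-46.1,65.7), which is upright on the plate. Moving to the far side of the knob.

```bash
python3 - <<'E'
from h import *
from workcell import *
def st(n):
    s=read_state();print(n,round(s['time'],2),L(s['eef_pos']).round(1),s['ft_force'].round(1));return s
R=down(-30)
movel(W([76,-40,180]).tolist(),R,max_speed=250)
movel(W([33,120,180]).tolist(),R,max_speed=220)
movel(W([33,120,129]).tolist(),R,max_speed=180,guard=10);st("pre")
c=camera("wrist");cv2.imwrite("pics/w19.png",c["image"]);np.savez("pics/w19.npz",**c)
c=camera("scene");cv2.imwrite("pics/s19.png",c["image"][80:280,280:480].repeat(3,0).repeat(3,1));np.savez("pics/s19.npz",**c)
P=cloud(c);q=L(P.reshape(-1,3));m=(np.abs(q[:,0])<40)&(q[:,1]>-100)&(q[:,1]<-80)&(q[:,2]>50)&(q[:,2]<120);print("hatch z",np.nanpercentile(q[m,2],[10,50,90]))
E
```

```text
pre 44.71 [ 32.5 119.  129.1] [-0.4  0.6  0.3]
hatch z [82.86318926 83.88217539 84.99669318]
```

View pics/s19.png

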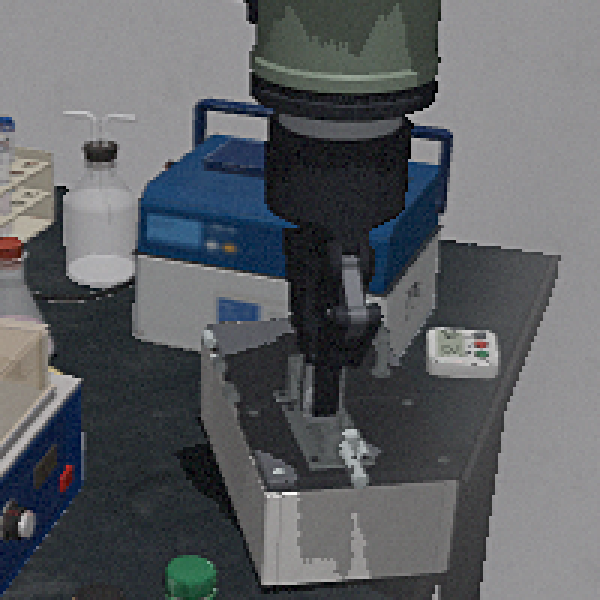

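View pics/w19.png

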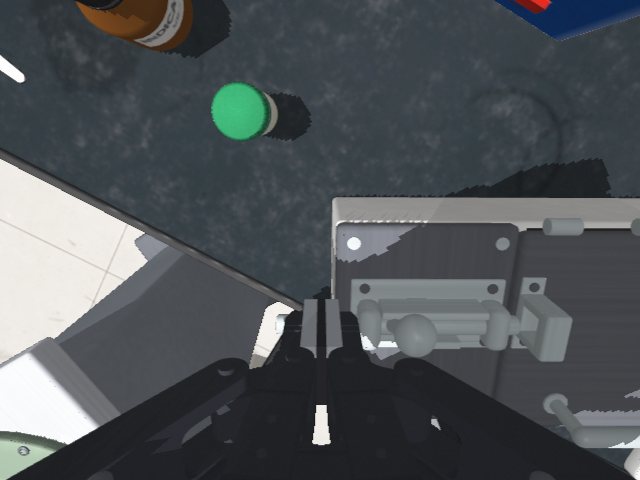

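The hatch is flush (z=83.9). The knob at (416,335) has the finger on its far side. Sliding the bolt home.

```bash
python3 - <<'E'
from h import *
from workcell import *
def st(n):
    s=read_state();print(n,round(s['time'],2),L(s['eef_pos']).round(1),s['ft_force'].round(1));return s
R=down(-30)
h=movel(W([33,62,129]).tolist(),R,max_speed=70,guard=9);st(("slid",h))
c=camera("wrist");cv2.imwrite("pics/w20.png",c["image"]);np.savez("pics/w20.npz",**c)
E
```

```text
('slid', True) 45.58 [ 32.9  64.3 128.7] [-5.3  5.5  5.4]
```

View pics/w20.png

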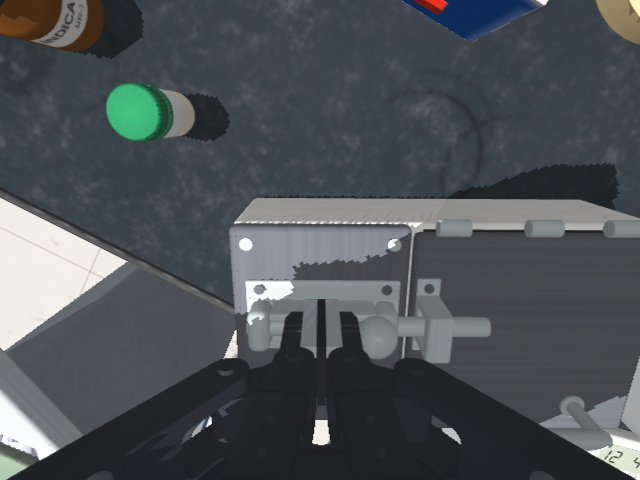

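```bash
python3 - <<'E'
from h import *
from workcell import *
def st(n):
    s=read_state();print(n,round(s['time'],2),L(s['eef_pos']).round(1),s['ft_force'].round(1));return s
c=load("w20");print("bolt end",L(ray(c,490,327,97)).round(1),"ball",L(ray(c,377,337,142.4)).round(1))
R=down(-30)
movel(W([33,69,129]).tolist(),R,max_speed=100)
movel(W([50,65,175]).tolist(),R,max_speed=250)
movel(W([66,45,175]).tolist(),R,max_speed=250)
movel(W([66,45,130]).tolist(),R,max_speed=200,guard=10);st("pre")
h=movel(W([17,45,130]).tolist(),R,max_speed=80,guard=12);st(("push",h))
wait(.3)
c=camera("wrist");cv2.imwrite("pics/w21.png",c["image"]);np.savez("pics/w21.npz",**c)
c=camera("scene");cv2.imwrite("pics/s21.png",c["image"][80:280,280:480].repeat(3,0).repeat(3,1));np.savez("pics/s21.npz",**c)
E
```

```text
bolt end [ 10.3 -20.8  97. ] ball [ 32.1  43.1 142.4]
pre 46.79 [ 64.7  46.6 125.5] [-0.4 -1.5  0.6]
('push', False) 47.55 [ 17.3  44.9 130.1] [0.2 0.3 0.9]
```

View pics/s21.png

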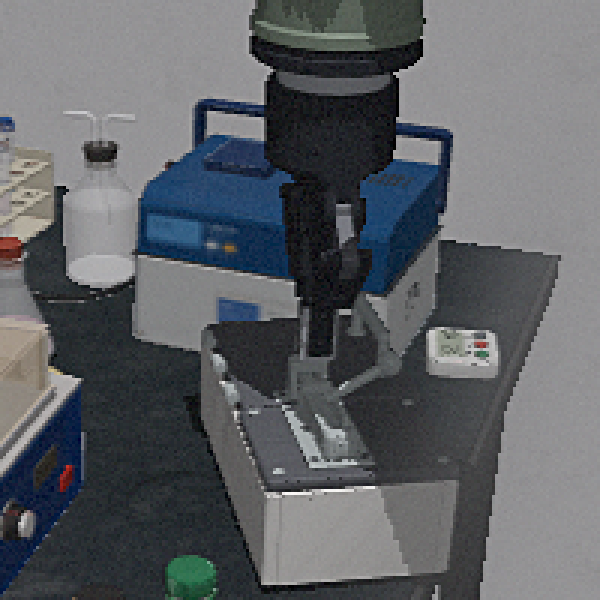

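The bolt end is at y=-20.8, the same as at the start. The handle fell forward, with the knob at scene (410,201), where it started. I'll retreat and do a last check.

```bash
python3 - <<'E'
from h import *
from workcell import *
movel(W([17,45,200]).tolist(),max_speed=200)
movep(W([-60,0,250]).tolist(),down(-30))
c=camera("wrist");cv2.imwrite("pics/w22.png",c["image"]);np.savez("pics/w22.npz",**c)
d=camera("side");cv2.imwrite("pics/d22.png",d["image"])
P=cloud(c);q=L(P.reshape(-1,3));m=(np.abs(q[:,0])<40)&(q[:,1]>-100)&(q[:,1]<-30)&(q[:,2]>50)&(q[:,2]<120);print("hatch z",np.nanpercentile(q[m,2],[5,50,95]))
print(read_state()['time'])
E
```

```text
hatch z [82.35701044 83.5773205  84.78460364]
49.0417
```

View pics/w22.png

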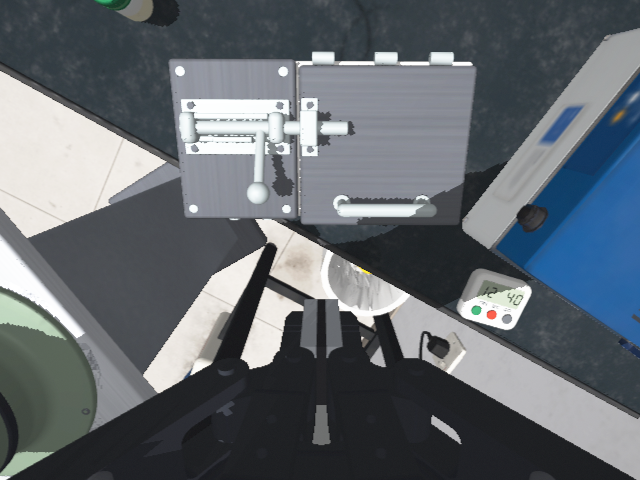

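View pics/d22.png

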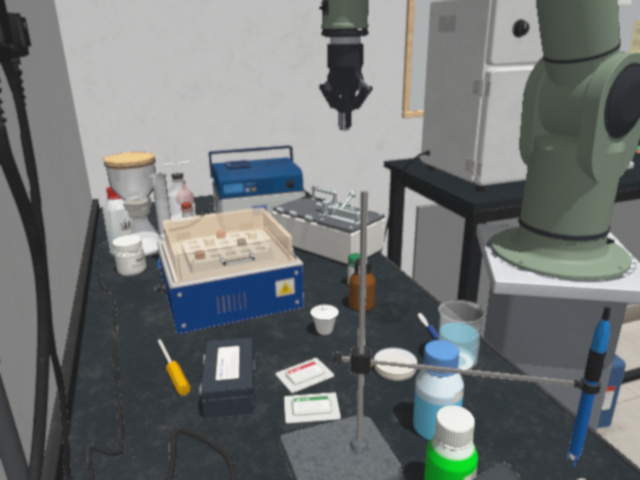

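The last view matches the starting one. Relative to the hinge at (323,58), the knob is at (258,193) and the bolt end at (349,128), the same offsets as in the first picture to within a pixel. The hatch is flush, and the side view shows the crucible (323,319) and jar (362,290) unmoved.

```bash
python3 - <<'E'
from workcell import *
print(finish_job(), read_state()['time'])
E
```

```text
the job is handed in; nothing more can be done
the job is handed in; nothing more can be done
```

I loaded the small vial into the counting chamber and handed the job in just after 49 s of the 72 s allowed. `finish_job()` gave no verdict.

**What I did:** I swept the bolt's handle up out of its notch, slid the bolt about 40 mm back to its stop and opened the hatch until it leaned back. I stood the vial on the plate and tipped the hatch until it sank shut. Then I slid the bolt home and dropped the handle into its notch.

**Last checks:**
- **Vial:** before I shut the hatch, its cap was at (-6.9, -46.1, 65.7) mm in the chamber's frame. That means it was upright on the plate and about 1 mm from the centre.
- **Hatch:** its top measures z = 83.6 mm against 84 nominal, so it is flush with the deck.
- **Bolt and handle:** both match their starting positions to within a pixel, and the bolt's end is in the keeper.
- **Crucible and jar:** they appear unmoved in the side view.

**What went wrong or disagreed:**
- **Handle lift:** my first two tries, gripping the knob, slipped and the handle fell back into its notch. The second peaked at about 43 N on the wrist sensor. That was on the fingers pulling the knob, well under the 120 N wrist limit. Pushing with closed fingers then worked with under 2 N.
- **Camera agreement:** the three cameras differed by up to 4 mm on the chamber's position, so I used their average.
- **Hatch angle:** I judged "fully open" from the images rather than measuring the angle. The hatch was still settling back when I let go, and had moved further back in the next two views.

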